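# Load heat-sink modules into a soak-test bay behind its snap flap

### The arm

A 6-joint arm with a two-finger parallel gripper is mounted at the origin on the work surface. World frame = base frame: x ahead of the robot, y to its left, z up, the work surface at z = 0. Lengths are in mm, angles in rad, forces in N, time in s.
With the tool pointing down it reaches from about 350 to 925 mm from the base axis. Payload 6.4 kg.
Tool frame: the origin (TCP) lies at the very end of the fingers, on their centre line; the grasp point (between the pads) lies 19 mm behind it (env.grip_depth is the distance from the TCP to the grasp point, in mm); x points along the fingers, y is the direction in which the jaws open and shut, and the axes are right-handed (so a half turn about x gives the same grasp; the last joint's range is limited). The gripper opens to 94 mm and grips with 3 to 60 N. Pads are 16 mm wide; open, the fingers measure 119 mm over their backs; the gripper's body (75 mm by 177 mm) begins 78 mm behind the grasp point.
Start: joints at [-1.43, 0.245, 1.558, -0, 1.339, -0.174], TCP at [201.262, -618.067, 205.455] pointing down, gripper open.
Joint ranges: [-3.13, 3.13], [-1.02, 2.26], [0.13, 2.54], [-0.95, 4.09], [0.21, 2.88], [-2.74, 2.74]. Speed limits (rad/s): [2.57, 2.57, 3.14, 3.14, 3.14, 3.14].

### API

Orientations are given as a unit quaternion [w, x, y, z].
In Python, from plant import env gives the robot as it stands. The module is installed in compiled form; this text tells all that it offers.
- The arm moves only by the tool carry_out, never from a script. Its argument "commands" is a list of rows, each an object of numbers: "dx", "dy", "dz": the shift along the world's x, y, z as a fraction of full scale; "wx", "wy", "wz": the turn, a rotation vector about the world's x, y, z as a fraction of full scale; "grip": the gripper's target within -1 to 1 (shut at 1, half-way at 0, fully open at -1). A call has 1 to 20 rows; each row shifts and turns the pose as measured when the row begins; what a row does not reach is not made up. Full scale, the value 1, is 25 mm for a shift and 0.08 rad for a turn. A row lasts 1/12 s, in which the tool goes at most 41.7 mm and 7.16 degrees, less where a joint would pass 70% of its speed; a pose out of reach is approached as far as the arm can. A call with a number of a shift or a turn outside -1 to 1 is refused whole. A call with a gripper value outside its range is refused whole. The fingers move at their own pace and stop on an object; the grip force is fixed at half the most. Time passes only in rows, so rows that do not move let the fingers close. It gives the time, the measured TCP pose, the force and the opening at its end, in the units of the state.
- env.state(): the state, without advancing time (a new reading comes with each control period).
- env.grab_frame(name): name is "scene" or "top" or "wrist"; returns the picture (384x512x3 uint8, blue, green, red); there is no depth.
- env.get_calibration(name): a dict with "intrinsics" (3x3 intrinsics, pixels), "dist" ([k1, k2, p1, p2, k3] as OpenCV has them; the pictures are not rectified), "rvec" (rotation vector, rad) and "tvec" (3), from world to camera coordinates, as OpenCV has them. Camera axes: x right, y down, z forward; pixel columns grow to the right and rows downward; lengths in mm; the calibration is good to about 2 mm. A picture is of the moment at which its call begins: read the wrist's pose just before it. get_calibration takes no time and is no camera call; for the wrist camera it gives the pose at the moment of the call.
- env.finish_job(): hands the job in, once; it reports no verdict.
The state is a dict: "time": time; "joint_positions": joint angles; "dq": joint speeds; "joint_efforts": joint torques, N m; "position": TCP position; "tool_rot": TCP orientation; "contact_force": force on the tool from outside, world axes, zero at the start; "moment": the same for the moment, N m; "opening": opening from 0.0 (shut) to 1.0 (fully open).
Only numpy, scipy, OpenCV 4.12 (cv2) and the standard library are available. Lean on these libraries where they do the work, as an engineer would, in place of code of your own. Each camera call takes 0.05 s, during which the arm holds its last target. There are 200 camera calls.

### The job

Load the soak-test bay: tip its spring flap open until it snaps over and stays, hook every heat-sink module standing on the bench onto the rail in front of the bay's mouth and slide it along the rail into the bay, until the whole module is past the black mark ring on the rail. When all of them hang freely in the bay, tip the flap back so that it snaps shut, and leave the other things on the bench where they are.

Things in the scene. Friction and masses are not known exactly. Their poses are not given: they have to be found in the camera images.
- bay: soak-test bay fixed to the bench (place and yaw vary). Origin on the bench under the rail at the bay's mouth; z up, y along the rail into the bay, x across the rail, away from the robot. A 10 mm round steel rail along y, centre line 170 mm up, from y = -140 to +236 mm. The bay is y = 0 to 236 mm: clear side walls 4 mm thick, inner faces at x = +-38 mm, tops 140 mm up, open above
- bay_load (a point): middle of the open stretch of rail before the mouth (bay frame x 0, y -65, z 170 mm), on the rail's centre line. Modules can be hooked on only here, y = -125 to -20 mm, since the side walls prevent it inside the bay; then they are slid in. A post 14 mm thick under the rail stands at y = -140 mm; the flap's strut bracket, 105 mm high, on the far side at x 50 to 66, y -60 to -44
- bay_end (a point): inner face of the back plate on the rail's centre line (bay frame x 0, y 236, z 170 mm): the end stop; the plate is 180 mm high. Up to five modules fit between it and the mark, side by side at a pitch of 36 mm or more
- bay_mark (a point): middle of the black mark ring on the rail (5 mm long, 14 mm thick, looks only, does not hinder sliding), at x 0, y 15, z 170 mm in the bay's frame; a module is 36 mm wide along the rail
- flap (a joint): flap in the bay's mouth, rad: 0 = shut (upright, blocks hanging modules, edge 125 mm up), 1.1 = open (leans out over the open stretch, below hanging modules). An over-centre spring drives it away from 0.55 rad to the stop on either side, with 0.33 N m at the stops: about 4 N at the bar from shut; from open about 8 N pushing level
- flap_bar (a point): point on the flap's 10 mm round bar handle at its free edge. The bar runs along the bay's x and sticks out on the robot's side, x = -40 to -110 mm; this point is at x = -85. It circles the hinge axis (along bay x at y -5, z 20 mm) at radius 100 mm: shut at y -5, z 120; open at y -94, z 65 mm. Closed fingers can push it from either side
- module0_c (a point): finned aluminium heat-sink module with a hook on top, standing upright on the bench, 136 mm high, about 0.22 kg, heavy dark base plate. This point: on its centre line 68 mm above its underside; z up, x towards the hook's open side. Block 44 (x) by 36 (y) mm, 0 to 45 mm above the underside, black part on it up to 50.5 mm. Three to five such modules, all alike (see the next); an absent one is None
- module1_c (a point): another module, same point. Grip tab, black, 10 (x) by 24 (y) mm, from 95 mm to the top, 136 mm above the underside, centred: gripped across x from above. The hook below it is of sheet steel, 30 mm wide in y, up to 95 mm high
- module2_c (a point): another module, same point. Hook: stem at x -14 to -10 mm; crown like a shallow roof, inner ridge 88 mm above the underside at x 0; lip at x +10 to +14 mm hanging down to 70 mm above the underside. So it opens to +x between 50.5 and 70 mm and is 20 mm wide inside
- module3_c (a point): another module, same point. Hung on the rail, this point is 14 mm below the rail's centre line (156 mm above the bench), under the rail
- module4_c (a point): another module, same point
- capacitor: bystander: black can standing on the bench, 35 mm across, 50 mm high; origin under its centre
- terminal: bystander: small green terminal block, 24 by 22 by 20 mm; origin under its centre
- spool: bystander: steel ring, 60 mm across, 35 mm high; origin under its centre
- driver: bystander: screwdriver lying on the bench, 190 mm long
- meter: bystander: yellow hand meter lying flat, 150 by 75 by 35 mm; origin under its centre
- fan: bystander: square black cooling fan, 80 by 80 by 25 mm; origin under its centre
Things that resemble listed ones, but are neither listed nor needed, are in the scene too. Leave any yellow look-alike of the part that bears module0_c alone.

How it is judged:
By the outcome, as a careful person would: the job done as asked, in the order asked, and still so for the second after the job is handed in, with the robot touching nothing.
Of module0, module1, module2, module3, module4 only 3 to 5 are there at a start; the rules pass over those that are not, and their reading is None.
At some moment in a run one of module0, module1, module2, module3, module4 may be knocked a few centimetres aside while the robot is not near it.
It also fails if it takes over 210 s, if anything falls off the work surface, if the arm or the gripper's body presses on something with over 40 N, if the wrist force passes 120 N, or if a joint passes its speed limit or range.

## Working session

There is one attempt and no reset: what is moved stays moved. The work goes in short steps, Python scripts to look and compute and a tool call to move; the robot and the scene stay as the last step left them, time stands still between calls to the robot, and variables do not carry over. Pictures are saved under pics/ and viewed, about 12 in all and at most 16, crops included, and the job is handed in when it is done.

Besides the shell and the picture viewer there is one more tool, called after ">>>" by a JSON object that holds its "op" and its "data", one argument or row to a line. carry_out: Moves the arm, as the interface text tells. Shift numbers are shares of 25 mm and turn numbers shares of 0.08 rad, none past 1 either way. Its arguments: {"type":"object","properties":{"commands":{"type":"array"}},"required":["commands"]}

```bash
mkdir -p pics
cat > h.py <<'E'
import numpy as np, cv2
from plant import env
def cal(n):
    c=env.get_calibration(n); K=np.array(c["intrinsics"],float); d=np.array(c["dist"],float)
    return K,d,np.array(c["rvec"],float).reshape(3,1),np.array(c["tvec"],float).reshape(3,1)
def ray(n,px,c=None):
    K,d,r,t=c or cal(n); R=cv2.Rodrigues(r)[0]
    u=cv2.undistortPoints(np.array(px,float).reshape(-1,1,2),K,d).reshape(-1,2)
    D=(R.T@np.c_[u,np.ones(len(u))].T).T; o=(-R.T@t).ravel()
    return o,D
def onz(n,px,z,c=None):
    o,D=ray(n,px,c); return o+D*((z-o[2])/D[:,2])[:,None]
def proj(n,P,c=None):
    K,d,r,t=c or cal(n); return cv2.projectPoints(np.array(P,float).reshape(-1,1,3),r,t,K,d)[0].reshape(-1,2)
def tri(n1,p1,n2,p2):
    o1,D1=ray(n1,[p1]);o2,D2=ray(n2,[p2]);A=np.c_[D1[0],-D2[0]];s=np.linalg.lstsq(A,o2-o1,rcond=None)[0]
    a=o1+s[0]*D1[0];b=o2+s[1]*D2[0];return (a+b)/2,np.linalg.norm(a-b)
E
python3 - <<'E'
from h import *
for n in("scene","top","wrist"):
    im=env.grab_frame(n);cv2.imwrite(f"pics/{n}0.png",im)
    cv2.imwrite(f"pics/{n}0b.png",cv2.resize(im,(800,600),interpolation=cv2.INTER_CUBIC))
    o,_=ray(n,[[256,192]]);print(n,o.round(),onz(n,[[0,0],[511,0],[0,383],[511,383]],0).round(0).tolist())
print(env.state())
E
```

```text
scene [ 958. -601. 1135.] [[-1030.0, 345.0, 0.0], [879.0, 1683.0, 0.0], [323.0, -706.0, 0.0], [1334.0, -27.0, 0.0]]
top [ 497.   24. 1059.] [[1235.0, 843.0, 0.0], [1175.0, -780.0, 0.0], [55.0, 803.0, 0.0], [20.0, -676.0, 0.0]]
wrist [ 264. -597.  383.] [[317.0, -241.0, 0.0], [515.0, -852.0, 0.0], [-288.0, -302.0, 0.0], [-9.0, -1157.0, 0.0]]
{'time': 0.15, 'joint_positions': array([-1.43008033e+00,  2.45618253e-01,  1.55874641e+00,  5.46935402e-06,
        1.33866451e+00, -1.74103414e-01]), 'dq': array([ 0.00039266, -0.0039174 , -0.00286009,  0.00036704, -0.00027327,
       -0.00056582]), 'joint_efforts': array([ 2.38052899e-04, -4.16264391e+01, -3.14982176e+01,  6.85287500e-02,
        3.16123059e-02, -9.00365444e-05]), 'position': array([ 201.20886493, -617.59225084,  204.6144469 ]), 'tool_rot': array([ 0.11033813,  0.69837482,  0.1113537 , -0.6983541 ]), 'contact_force': array([0.82241656, 0.02038044, 0.61171189]), 'moment': array([ 0.00775014, -0.00108168,  0.00703761]), 'opening': 1.0006603711265574}
```

View pics/top0b.png

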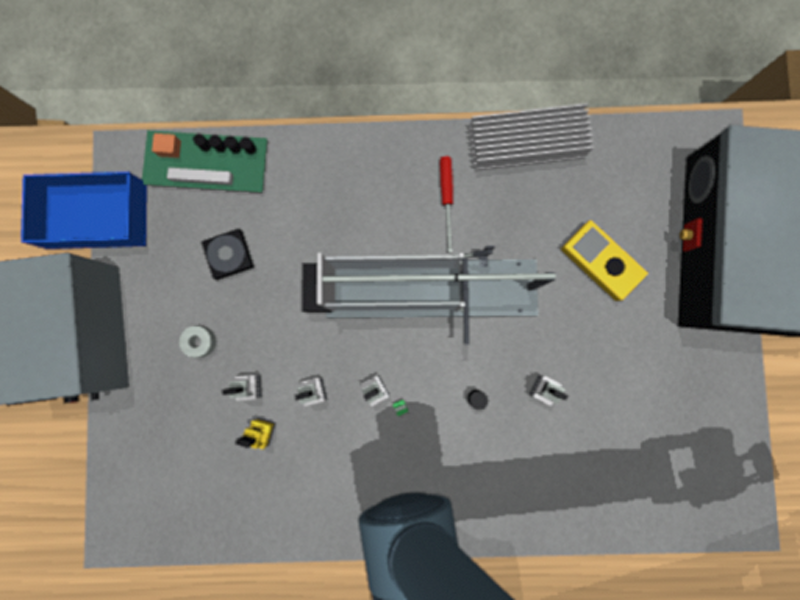

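View pics/scene0b.png

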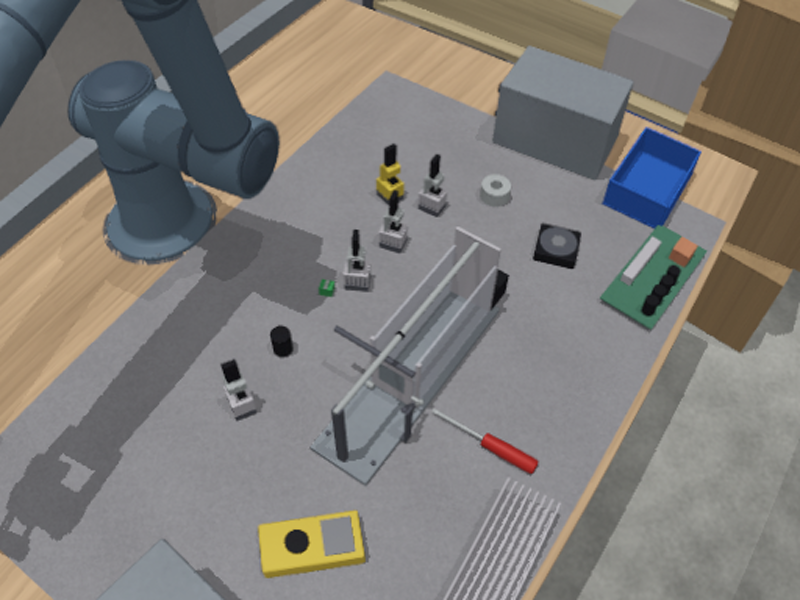

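The top view shows silver modules at (245,385), (312,390), (375,388) and (548,388), and the yellow look-alike at (257,433). The rail runs from (553,277) to (320,278), with the ring at (463,277). The flap bar is at (466,325). The scene view shows the same items: modules at (432,185), (393,225), (356,262) and (238,395), yellow one at (390,178), flap upright (shut).

Run:
```python
from h import *
t=cv2.imread("pics/top0.png");s=cv2.imread("pics/scene0.png")
a=cv2.resize(t[155:290,140:370],(800,470),interpolation=cv2.INTER_CUBIC)
cv2.imwrite("pics/c1.png",a)
b=cv2.resize(s[88:308,130:330],(545,600),interpolation=cv2.INTER_CUBIC)
cv2.imwrite("pics/c2.png",b)
k=.64
for nm,tp,sc in[("railfront",(553,277),(338,411)),("railback",(320,278),(475,245)),("mark",(463,277),(402,336)),("bartip",(466,342),(337,329))]:
    print(nm,tri("top",np.array(tp)*k,"scene",np.array(sc)*k), onz("top",[np.array(tp)*k],170)[0].round(),onz("scene",[np.array(sc)*k],170)[0].round())
```

```text
railfront (array([ 610.28896449, -213.39993671,  167.32987487]), np.float64(6.53189153621706)) [ 607. -215.  170.] [ 614. -213.  170.]
railback (array([616.84791393, 168.44773548, 160.19588567]), np.float64(4.812535676367994)) [617. 168. 170.] [619. 159. 170.]
mark (array([615.76836121, -63.45707225, 175.43343405]), np.float64(11.261610305166352)) [612. -67. 170.] [618. -57. 170.]
bartip (array([506.03530275, -73.41303461, 115.36824505]), np.float64(0.9644208107369473)) [505. -68. 170.] [ 531. -101.  170.]
```

View pics/c1.png

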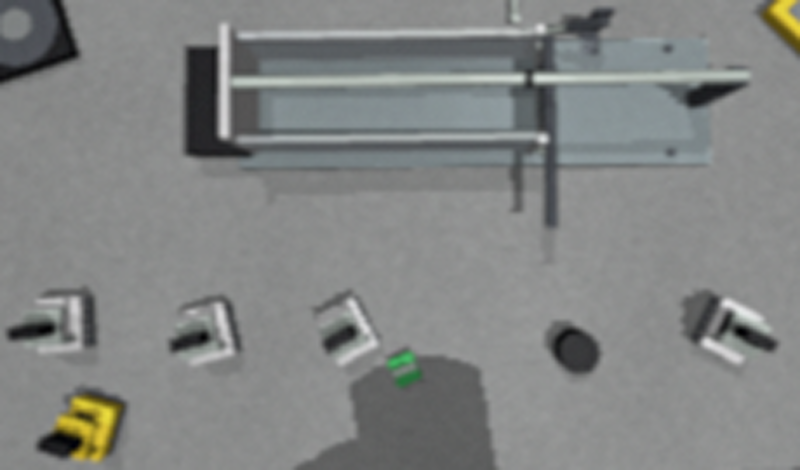

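View pics/c2.png

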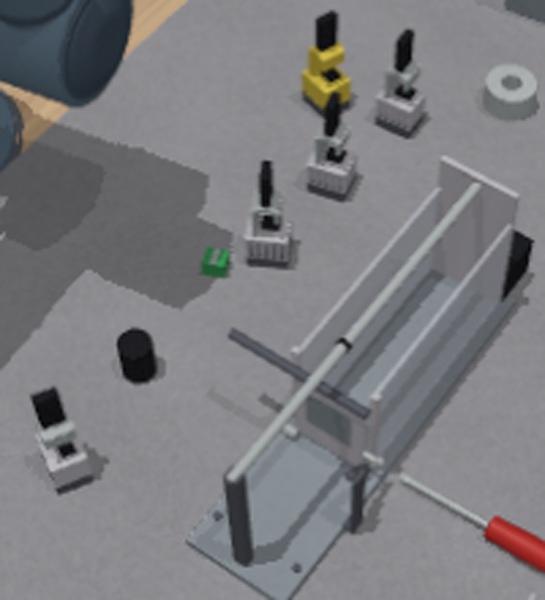

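The crops confirm that the four silver modules are distinct from the yellow one. Their hook directions need a closer wrist view. The flap is shut, with its bar sticking out towards the robot. Next I check the tool axes.

```bash
cat >> h.py <<'E'
from scipy.spatial.transform import Rotation as Rot
def tool():
    s=env.state();w,x,y,z=s["tool_rot"];R=Rot.from_quat([x,y,z,w]).as_matrix();return s,np.array(s["position"]),R
E
python3 - <<'E'
from h import *
s,p,R=tool();print(R.round(3))
K,d,r,t=cal("wrist");C=cv2.Rodrigues(r)[0];print("cam axes in tool\n",(R.T@C.T).round(3),"pos",(R.T@((-C.T@t).ravel()-p)).round(1));print(K.round(1))
k=np.array([230/800,135/470]);o=np.array([140,155])
for q in [(528,78),(748,76),(232,82),(545,39),(545,139)]:
    print(onz("top",[np.array(q)*k+o],170 if q[1] in(78,76,82) else 140)[0].round(1))
for q in [(45,325),(205,330),(343,328),(735,330),(80,428)]: print(onz("top",[np.array(q)*k+o],60)[0].round(0))
E
```

```text
[[-0.     0.31  -0.951]
 [ 0.001 -0.951 -0.31 ]
 [-1.    -0.001 -0.   ]]
cam axes in tool
 [[-0.    -0.228  0.974]
 [ 1.    -0.001 -0.   ]
 [ 0.001  0.974  0.228]] pos [-1.779e+02 -1.000e-01 -6.650e+01]
[[290.1   0.  255.8]
 [  0.  290.1 192.7]
 [  0.    0.    1. ]]
[611.9 -55.7 170. ]
[ 608.4 -217.6  170. ]
[615.6 163.5 170. ]
[645.5 -72.5 140. ]
[568.7 -69.5 140. ]
[435. 337.  60.]
[427. 206.  60.]
[425.  93.  60.]
[ 415. -226.   60.]
[351. 309.  60.]
```

>>> {"op": "carry_out", "data": {
  "commands": [
    {"dx": 0.5, "dy": 1, "dz": 0.2, "wz": -0.2, "grip": 1},
    {"dx": 0.5, "dy": 1, "dz": 0.2, "wz": -0.2, "grip": 1},
    {"dx": 0.5, "dy": 1, "dz": 0.2, "wz": -0.2, "grip": 1},
    {"dx": 0.5, "dy": 1, "dz": 0.2, "wz": -0.2, "grip": 1},
    {"dx": 0.5, "dy": 1, "wz": -0.2, "grip": 1},
    {"dx": 0.5, "dy": 1, "wz": -0.2, "grip": 1},
    {"dx": 0.5, "dy": 1, "wz": -0.2, "grip": 1},
    {"dx": 0.5, "dy": 1, "wz": -0.2, "grip": 1},
    {"dx": 0.5, "dy": 1, "wz": -0.2, "grip": 1},
    {"dx": 0.5, "dy": 1, "wz": -0.2, "grip": 1},
    {"dx": 0.5, "dy": 1, "wz": -0.2, "grip": 1},
    {"dx": 0.5, "dy": 1, "wz": -0.2, "grip": 1},
    {"dx": 0.5, "dy": 1, "wz": -0.2, "grip": 1},
    {"dx": 0.5, "dy": 1, "wz": -0.2, "grip": 1},
    {"dx": 0.5, "dy": 1, "wz": -0.2, "grip": 1},
    {"dx": 0.5, "dy": 1, "wz": -0.2, "grip": 1},
    {"dx": 0.5, "dy": 1, "wz": -0.2, "grip": 1},
    {"dx": 0.5, "dy": 1, "wz": -0.2, "grip": 1},
    {"dx": 0.5, "dy": 1, "wz": -0.2, "grip": 1},
    {"dx": 0.5, "dy": 1, "wz": -0.2, "grip": 1}
  ]
}}

```text
invalid input
```

>>> {"op": "carry_out", "data": {
  "commands": [
    {"dx": 0.5, "dy": 1, "dz": 0.2, "wx": 0, "wy": 0, "wz": -0.2, "grip": 1},
    {"dx": 0.5, "dy": 1, "dz": 0.2, "wx": 0, "wy": 0, "wz": -0.2, "grip": 1}
  ]
}}

```text
time: 0.32
position: [224.0, -568.5, 212.2]
tool_rot: [-0.096, -0.7, -0.099, 0.701]
contact_force: [0.3, -0.2, -0.3]
opening: 0.891
```

>>> {"op": "carry_out", "data": {
  "commands": [
    {"dx": 0.6, "dy": 1, "dz": 0, "wx": 0, "wy": 0, "wz": -0.2, "grip": 1},
    {"dx": 0.6, "dy": 1, "dz": 0, "wx": 0, "wy": 0, "wz": -0.2, "grip": 1},
    {"dx": 0.6, "dy": 1, "dz": 0, "wx": 0, "wy": 0, "wz": -0.2, "grip": 1},
    {"dx": 0.6, "dy": 1, "dz": 0, "wx": 0, "wy": 0, "wz": -0.2, "grip": 1},
    {"dx": 0.6, "dy": 1, "dz": 0, "wx": 0, "wy": 0, "wz": -0.2, "grip": 1},
    {"dx": 0.6, "dy": 1, "dz": 0, "wx": 0, "wy": 0, "wz": -0.2, "grip": 1},
    {"dx": 0.6, "dy": 1, "dz": 0, "wx": 0, "wy": 0, "wz": -0.2, "grip": 1},
    {"dx": 0.6, "dy": 1, "dz": 0, "wx": 0, "wy": 0, "wz": -0.2, "grip": 1},
    {"dx": 0.6, "dy": 1, "dz": 0, "wx": 0, "wy": 0, "wz": -0.2, "grip": 1},
    {"dx": 0.6, "dy": 1, "dz": 0, "wx": 0, "wy": 0, "wz": -0.2, "grip": 1},
    {"dx": 0.6, "dy": 1, "dz": 0, "wx": 0, "wy": 0, "wz": -0.2, "grip": 1},
    {"dx": 0.6, "dy": 1, "dz": 0, "wx": 0, "wy": 0, "wz": -0.2, "grip": 1},
    {"dx": 0.6, "dy": 1, "dz": 0, "wx": 0, "wy": 0, "wz": -0.2, "grip": 1},
    {"dx": 0.6, "dy": 1, "dz": 0, "wx": 0, "wy": 0, "wz": -0.2, "grip": 1},
    {"dx": 0.6, "dy": 1, "dz": 0, "wx": 0, "wy": 0, "wz": -0.2, "grip": 1},
    {"dx": 0.6, "dy": 1, "dz": 0, "wx": 0, "wy": 0, "wz": -0.2, "grip": 1},
    {"dx": 0.6, "dy": 1, "dz": 0, "wx": 0, "wy": 0, "wz": -0.2, "grip": 1},
    {"dx": 0.6, "dy": 1, "dz": 0, "wx": 0, "wy": 0, "wz": -0.2, "grip": 1}
  ]
}}

```text
time: 1.82
position: [500.0, -92.8, 208.5]
tool_rot: [0.014, -0.706, 0.009, 0.708]
contact_force: [0.8, -0.4, 0.4]
opening: 0.003
```

Run:
```python
from h import *
im=env.grab_frame("wrist");cv2.imwrite("pics/w1.png",im);cv2.imwrite("pics/w1b.png",cv2.resize(im,(800,600),interpolation=cv2.INTER_CUBIC))
c=cal("wrist");import pickle;pickle.dump(c,open("w1.pkl","wb"));print(ray("wrist",[[256,192]],c))
```

```text
(array([567.98795339, -92.80501119, 386.38497097]), array([[-0.22600832,  0.01720149, -0.97397631]]))
```

View pics/w1b.png

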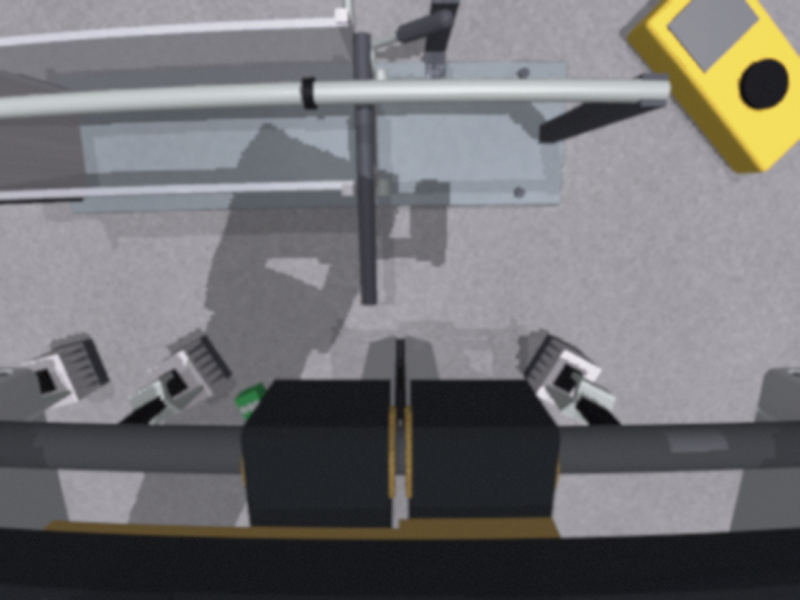

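Wrist view: mark ring at (309,94), rail end at (668,89), bar from (362,38) to its tip at (370,300), two modules at (185,380) and (570,375).

Run:
```python
from h import *
import pickle;c=pickle.load(open("w1.pkl","rb"));k=.64
for q,z in[((309,94),170),((668,89),170),((20,105),170),((370,300),120),((368,260),120),((362,60),120),((346,188),140),((345,16),140)]:
    print(q,onz("wrist",[np.array(q)*k],z,c)[0].round(1))
```

```text
(309, 94) [613.9 -51.  170. ]
(668, 89) [ 612.4 -213.2  170. ]
(20, 105) [617.4  87.7 170. ]
(370, 300) [506.7 -70.  120. ]
(368, 260) [531.  -69.9 120. ]
(362, 60) [641.  -71.5 120. ]
(346, 188) [572.6 -61.7 140. ]
(345, 16) [656.5 -65.5 140. ]
```

>>> {"op": "carry_out", "data": {
  "commands": [
    {"dx": 0.55, "dy": 1, "dz": 0, "wx": 0, "wy": 0, "wz": 0, "grip": 1},
    {"dx": 0.5, "dy": 1, "dz": 0, "wx": 0, "wy": 0, "wz": 0, "grip": 1},
    {"dx": 0, "dy": 0.6, "dz": -0.5, "wx": 0, "wy": 0, "wz": 0, "grip": 1},
    {"dx": 0, "dy": 0, "dz": -1, "wx": 0, "wy": 0, "wz": 0, "grip": 1},
    {"dx": 0, "dy": 0, "dz": -1, "wx": 0, "wy": 0, "wz": 0, "grip": 1},
    {"dx": 0, "dy": 0, "dz": -1, "wx": 0, "wy": 0, "wz": 0, "grip": 1},
    {"dx": 0, "dy": 0, "dz": -1, "wx": 0, "wy": 0, "wz": 0, "grip": 1},
    {"dx": 0, "dy": 0, "dz": -0.2, "wx": 0, "wy": 0, "wz": 0, "grip": 1}
  ]
}}

```text
time: 2.53
position: [530.6, -16.8, 88.8]
tool_rot: [-0.011, 0.709, -0.004, -0.705]
contact_force: [-1.1, -0.2, -1.5]
opening: 0.004
```

>>> {"op": "carry_out", "data": {
  "commands": [
    {"dx": 0, "dy": -0.5, "dz": 0, "wx": 0, "wy": 0, "wz": 0, "grip": 1},
    {"dx": 0, "dy": -0.5, "dz": 0, "wx": 0, "wy": 0, "wz": 0, "grip": 1},
    {"dx": 0, "dy": -0.5, "dz": 0, "wx": 0, "wy": 0, "wz": 0, "grip": 1},
    {"dx": 0, "dy": -0.5, "dz": 0, "wx": 0, "wy": 0, "wz": 0, "grip": 1},
    {"dx": 0, "dy": -0.5, "dz": 0, "wx": 0, "wy": 0, "wz": 0, "grip": 1},
    {"dx": 0, "dy": -0.5, "dz": 0, "wx": 0, "wy": 0, "wz": 0, "grip": 1},
    {"dx": 0, "dy": -0.5, "dz": 0, "wx": 0, "wy": 0, "wz": 0, "grip": 1},
    {"dx": 0, "dy": -0.5, "dz": 0, "wx": 0, "wy": 0, "wz": 0, "grip": 1},
    {"dx": 0, "dy": -0.5, "dz": 0, "wx": 0, "wy": 0, "wz": 0, "grip": 1}
  ]
}}

```text
time: 3.28
position: [531.9, -140.8, 94.7]
tool_rot: [-0.011, 0.711, -0.004, -0.703]
contact_force: [0.6, 1.0, -0.2]
opening: 0.009
```

>>> {"op": "carry_out", "data": {
  "commands": [
    {"dx": 0, "dy": 0, "dz": 0.5, "wx": 0, "wy": 0, "wz": 0, "grip": 1},
    {"dx": 0, "dy": 0, "dz": 1, "wx": 0, "wy": 0, "wz": 0, "grip": 1},
    {"dx": 0, "dy": 0, "dz": 1, "wx": 0, "wy": 0, "wz": 0, "grip": 1},
    {"dx": 0, "dy": 0, "dz": 1, "wx": 0, "wy": 0, "wz": 0, "grip": -1},
    {"dx": 0, "dy": 0, "dz": 1, "wx": 0, "wy": 0, "wz": 0, "grip": -1},
    {"dx": 0, "dy": 0, "dz": 1, "wx": 0, "wy": 0, "wz": 0, "grip": -1},
    {"dx": 0, "dy": 0, "dz": 0.5, "wx": 0, "wy": 0, "wz": 0, "grip": -1}
  ]
}}

```text
time: 3.87
position: [529.9, -146.3, 255.6]
tool_rot: [-0.012, 0.71, -0.007, -0.704]
contact_force: [0.6, -0.9, 0.3]
opening: 0.251
```

Run:
```python
from h import *
im=env.grab_frame("wrist");t=env.grab_frame("top")[120:312,100:400]
im2=np.vstack([cv2.resize(im[:,:],(440,330)),cv2.resize(t,(440,270))])
s=env.grab_frame("scene")[88:308,130:330]
cv2.imwrite("pics/chk1.png",np.hstack([im2,cv2.resize(s,(360,600),interpolation=cv2.INTER_CUBIC)]))
```

```text
(no output)
```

View pics/chk1.png

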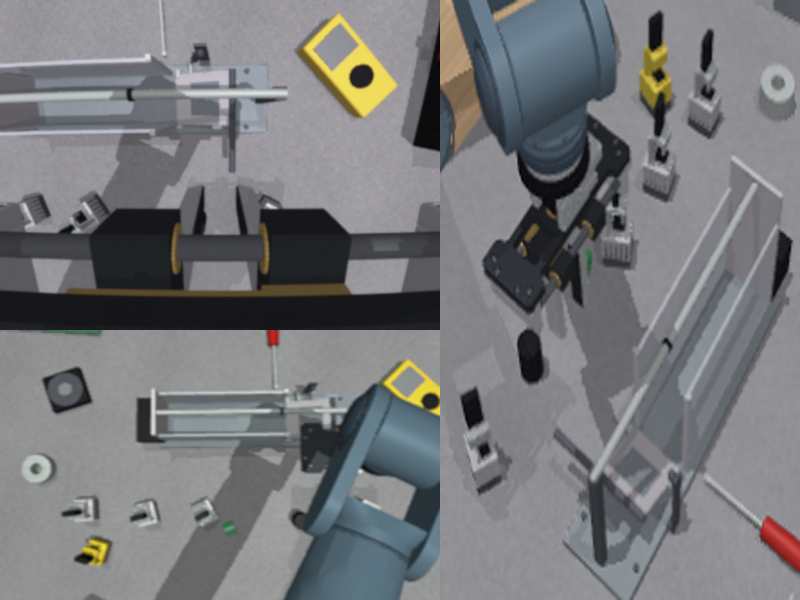

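Flap is open, resting over the open stretch in both views. Now I look at the nearest module, top (548,388).

>>> {"op": "carry_out", "data": {
  "commands": [
    {"dx": -0.85, "dy": -0.4, "dz": 0, "wx": 0, "wy": 0, "wz": 0, "grip": -1},
    {"dx": -0.85, "dy": -0.4, "dz": 0, "wx": 0, "wy": 0, "wz": 0, "grip": -1},
    {"dx": -0.85, "dy": -0.4, "dz": 0, "wx": 0, "wy": 0, "wz": 0, "grip": -1},
    {"dx": -0.85, "dy": -0.4, "dz": 0, "wx": 0, "wy": 0, "wz": 0, "grip": -1},
    {"dx": -0.85, "dy": -0.4, "dz": 0, "wx": 0, "wy": 0, "wz": 0, "grip": -1},
    {"dx": -0.85, "dy": -0.4, "dz": 0, "wx": 0, "wy": 0, "wz": 0, "grip": -1},
    {"dx": -0.85, "dy": -0.4, "dz": 0, "wx": 0, "wy": 0, "wz": 0, "grip": -1},
    {"dx": 0, "dy": 0, "dz": 0, "wx": 0, "wy": 0, "wz": 0, "grip": -1},
    {"dx": 0, "dy": 0, "dz": 0, "wx": 0, "wy": 0, "wz": 0, "grip": -1}
  ]
}}

```text
time: 4.77
position: [368.3, -212.7, 237.7]
tool_rot: [0.016, -0.702, 0.0, 0.712]
contact_force: [0.1, -0.0, 0.1]
opening: 0.99
```

Run:
```python
from h import *
import pickle
im=env.grab_frame("wrist");c=cal("wrist");pickle.dump(c,open("w2.pkl","wb"));cv2.imwrite("pics/w2.png",im)
p=proj("wrist",[[415,-226,60]],c)[0];print(p,env.state()["position"])
x0=int(np.clip(p[0]-75,0,512-150));y0=int(np.clip(p[1]-56,0,384-112));print(x0,y0)
cv2.imwrite("pics/w2b.png",cv2.resize(im[y0:y0+112,x0:x0+150],(750,560),interpolation=cv2.INTER_CUBIC))
```

```text
[269.71269184 139.42343673] [ 368.40260601 -212.51783313  237.4981917 ]
194 83
```

View pics/w2b.png

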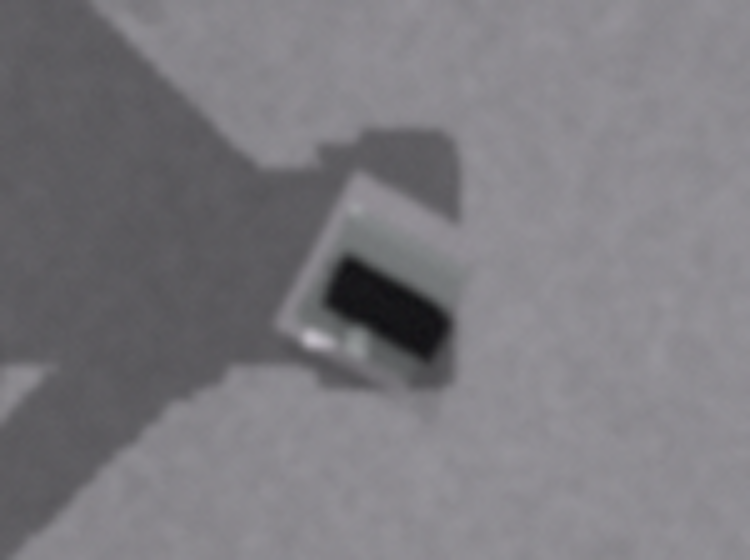

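Crop: black tab (390,310), long axis right-down about 30°. The hook's open side isn't visible from straight above, so I check the oblique views of all four.

Run:
```python
from h import *
s=cv2.imread("pics/scene0.png");w=cv2.imread("pics/w1.png")
out=[]
for im,(u,v) in [(s,(432,180)),(s,(393,220)),(s,(356,258)),(s,(238,388)),(w,(570,380)),(w,(185,375))]:
    u=int(u*.64);v=int(v*.64);x0=max(u-22,0);y0=v-24
    cr=im[y0:y0+48,x0:x0+44];out.append(cv2.resize(cr,(266,290),interpolation=cv2.INTER_CUBIC))
cv2.imwrite("pics/mods.png",np.vstack([np.hstack(out[:3]),np.hstack(out[3:])]))
```

```text
(no output)
```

View pics/mods.png

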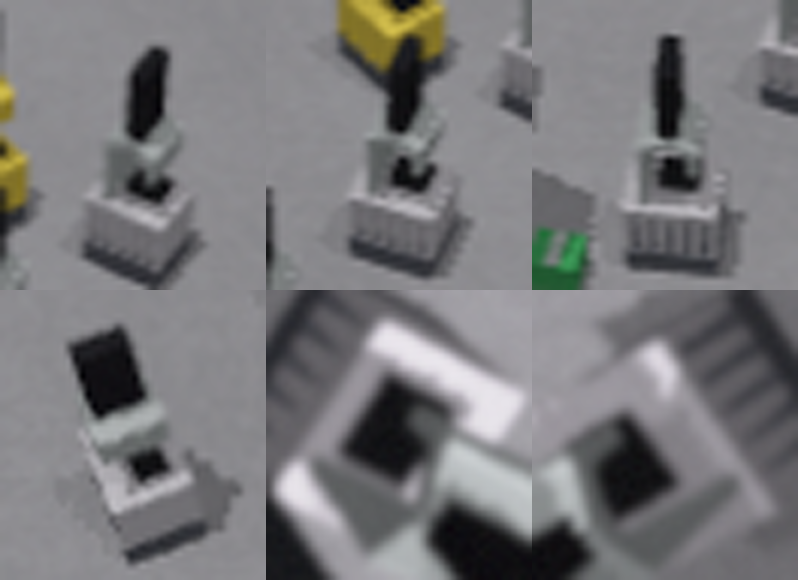

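Oblique crops: in 1–3 the stem is at left and the lip at right, so they open towards world (+x,+y). Module 4 opens towards the scene camera, (+x,−y). All four can be turned to yaw≈0 and hooked from the robot's side. Now measuring the tab of the near one.

```bash
cat >> h.py <<'E'
def tab(im,c,px,z=136,r=30,th=45):
    px=np.array(px).astype(int);m=np.zeros(im.shape[:2],np.uint8)
    x0,y0=np.maximum(px-r,0);g=im[y0:px[1]+r,x0:px[0]+r].max(2);m[y0:px[1]+r,x0:px[0]+r]=(g<th)*255
    n,l,st,ce=cv2.connectedComponentsWithStats(m)
    i=min([i for i in range(1,n) if st[i,4]>40],key=lambda i:np.linalg.norm(ce[i]-px))
    rect=cv2.minAreaRect(np.argwhere(l==i)[:,::-1].astype(np.float32));b=cv2.boxPoints(rect)
    W=onz("wrist",b,z,c);e1,e2=W[1]-W[0],W[2]-W[1];s=e1 if np.linalg.norm(e1)<np.linalg.norm(e2) else e2
    s=s*np.sign(s[0]);return W.mean(0).round(1),np.degrees(np.arctan2(s[1],s[0])).round(1),np.linalg.norm(e1).round(1),np.linalg.norm(e2).round(1),rect[0]
E
python3 - <<'E'
from h import *
import pickle
c=pickle.load(open("w2.pkl","rb"));im=cv2.imread("pics/w2.png")
print(tab(im,c,(272,145)))
s,p,R=tool();print(s["joint_positions"].round(2),p,R.round(3))
E
```

```text
(array([ 415.1, -225.5,  136. ]), np.float64(-30.5), np.float64(9.3), np.float64(22.8), (271.07080078125, 144.37266540527344))
[-0.8  -0.33  2.05  0.01  1.44  0.8 ] [ 368.40260601 -212.51783313  237.4981917 ] [[-0.013 -0.023 -1.   ]
 [ 0.023 -0.999  0.022]
 [-1.    -0.022  0.014]]
```

>>> {"op": "carry_out", "data": {
  "commands": [
    {"dx": 0.2, "dy": -0.05, "dz": 0, "wx": -0.29, "wy": -0.16, "wz": 0.9, "grip": -1},
    {"dx": 0.2, "dy": -0.05, "dz": 0, "wx": 0, "wy": 0, "wz": 0.9, "grip": -1},
    {"dx": 0.2, "dy": -0.05, "dz": 0, "wx": 0, "wy": 0, "wz": 0.9, "grip": -1},
    {"dx": 0.2, "dy": -0.05, "dz": 0, "wx": 0, "wy": 0, "wz": 0.9, "grip": -1},
    {"dx": 0.2, "dy": -0.05, "dz": 0, "wx": 0, "wy": 0, "wz": 0.9, "grip": -1},
    {"dx": 0.2, "dy": -0.05, "dz": 0, "wx": 0, "wy": 0, "wz": 0.9, "grip": -1},
    {"dx": 0.2, "dy": -0.05, "dz": 0, "wx": 0, "wy": 0, "wz": 0.9, "grip": -1},
    {"dx": 0.2, "dy": -0.05, "dz": 0, "wx": 0, "wy": 0, "wz": 0.9, "grip": -1},
    {"dx": 0.2, "dy": -0.05, "dz": 0, "wx": 0, "wy": 0, "wz": 0.9, "grip": -1},
    {"dx": 0, "dy": 0, "dz": 0, "wx": 0, "wy": 0, "wz": 0.9, "grip": -1},
    {"dx": 0, "dy": 0, "dz": 0, "wx": 0, "wy": 0, "wz": 0.9, "grip": -1},
    {"dx": 0, "dy": 0, "dz": 0, "wx": 0, "wy": 0, "wz": 0.9, "grip": -1},
    {"dx": 0, "dy": 0, "dz": 0, "wx": 0, "wy": 0, "wz": 0.9, "grip": -1},
    {"dx": 0, "dy": 0, "dz": 0, "wx": 0, "wy": 0, "wz": 0.6, "grip": -1},
    {"dx": 0, "dy": 0, "dz": 0, "wx": 0, "wy": 0, "wz": 0, "grip": -1},
    {"dx": 0, "dy": 0, "dz": 0, "wx": 0, "wy": 0, "wz": 0, "grip": -1}
  ]
}}

```text
time: 6.15
position: [425.0, -212.0, 225.2]
tool_rot: [-0.343, -0.611, -0.355, 0.619]
contact_force: [-0.8, -0.7, -0.7]
opening: 0.998
```

```bash
cat >> h.py <<'E'
def goal(P,jaw):
    s,p,R=tool();a=R[:,0];t=np.array([0,0,-1.]);w=np.cross(a,t);j=np.degrees(np.arctan2(R[1,1],R[0,1]))
    dj=(jaw-j+180)%360-180
    print("t",round(s["time"],1),"pos",p.round(1),"jaw",j.round(1),"| d/25",((np.array(P)-p)/25).round(2),"wx,wy",(w[:2]/.08).round(2),"wz",(np.radians(dj)/.08).round(2),"q",s["joint_positions"].round(2),"op",round(s["opening"],3),"F",np.array(s["contact_force"]).round(1))
E
python3 - <<'E'
from h import *
goal([415,-225.5,98],-30.5)
im=env.grab_frame("wrist");c=cal("wrist");cv2.imwrite("pics/w3.png",im)
px=proj("wrist",[[415,-225.5,136]],c)[0];print(px);print(tab(im,c,px))
E
```

```text
t 6.2 pos [ 425.  -212.   225.2] jaw -30.9 | d/25 [-0.4  -0.54 -5.09] wx,wy [-0.1  -0.22] wz 0.08 q [-0.7  -0.18  1.96 -0.01  1.38 -0.16] op 0.998 F [-0.8 -0.7 -0.7]
[255.61324821 213.17699899]
(array([ 423.1, -211.7,  136. ]), np.float64(-30.7), np.float64(6.6), np.float64(9.8), (255.5, 197.0))
```

>>> {"op": "carry_out", "data": {
  "commands": [
    {"dx": -0.4, "dy": -0.54, "dz": 0, "wx": -0.1, "wy": -0.22, "wz": 0.08, "grip": -1},
    {"dx": 0, "dy": 0, "dz": -0.5, "wx": 0, "wy": 0, "wz": 0, "grip": -1},
    {"dx": 0, "dy": 0, "dz": -1, "wx": 0, "wy": 0, "wz": 0, "grip": -1},
    {"dx": 0, "dy": 0, "dz": -0.8, "wx": 0, "wy": 0, "wz": 0, "grip": -1},
    {"dx": 0, "dy": 0, "dz": -0.5, "wx": 0, "wy": 0, "wz": 0, "grip": -1},
    {"dx": 0, "dy": 0, "dz": 0, "wx": 0, "wy": 0, "wz": 0, "grip": -1},
    {"dx": 0, "dy": 0, "dz": 0, "wx": 0, "wy": 0, "wz": 0, "grip": -1}
  ]
}}

```text
time: 6.78
position: [416.6, -225.1, 153.1]
tool_rot: [0.351, 0.615, 0.349, -0.614]
contact_force: [-0.6, 0.3, 0.3]
opening: 0.998
```

Run:
```python
from h import *
goal([415,-225.5,98],-30.5)
im=env.grab_frame("wrist");c=cal("wrist");cv2.imwrite("pics/w4.png",im)
cv2.imwrite("pics/w4b.png",cv2.resize(im[150:330,146:366],(733,600),interpolation=cv2.INTER_CUBIC))
```

```text
t 6.8 pos [ 416.6 -225.1  153.1] jaw -30.7 | d/25 [-0.07 -0.01 -2.21] wx,wy [0.01 0.03] wz 0.04 q [-0.74 -0.13  2.05  0.    1.22 -0.2 ] op 0.998 F [-0.6  0.3  0.3]
```

View pics/w4b.png

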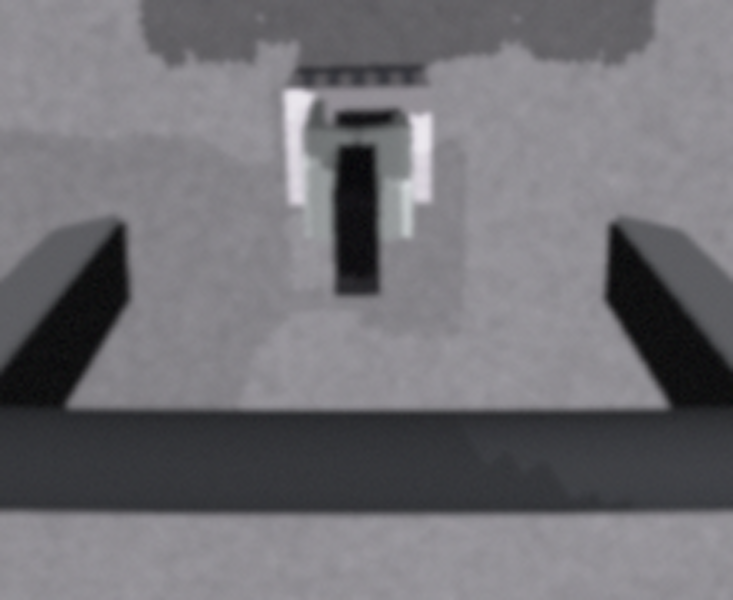

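Tab centred between the fingers at (357,220) (finger tips at 127 and 608); stem at left, open side right, as expected.

>>> {"op": "carry_out", "data": {
  "commands": [
    {"dx": -0.07, "dy": 0, "dz": -0.6, "wx": 0, "wy": 0, "wz": 0, "grip": -1},
    {"dx": 0, "dy": 0, "dz": -0.6, "wx": 0, "wy": 0, "wz": 0, "grip": -1},
    {"dx": 0, "dy": 0, "dz": -0.5, "wx": 0, "wy": 0, "wz": 0, "grip": 0.5},
    {"dx": 0, "dy": 0, "dz": -0.3, "wx": 0, "wy": 0, "wz": 0, "grip": 0.5},
    {"dx": 0, "dy": 0, "dz": 0, "wx": 0, "wy": 0, "wz": 0, "grip": 0.5},
    {"dx": 0, "dy": 0, "dz": 0, "wx": 0, "wy": 0, "wz": 0, "grip": 0.5}
  ]
}}

```text
time: 7.33
position: [419.3, -228.2, 108.8]
tool_rot: [0.355, 0.617, 0.345, -0.613]
contact_force: [-0.2, -0.6, -0.3]
opening: 0.752
```

>>> {"op": "carry_out", "data": {
  "commands": [
    {"dx": -0.15, "dy": 0.1, "dz": -0.3, "wx": 0, "wy": 0, "wz": 0, "grip": 1},
    {"dx": 0, "dy": 0, "dz": -0.05, "wx": 0, "wy": 0, "wz": 0, "grip": 1},
    {"dx": 0, "dy": 0, "dz": 0, "wx": 0, "wy": 0, "wz": 0, "grip": 1},
    {"dx": 0, "dy": 0, "dz": 0, "wx": 0, "wy": 0, "wz": 0, "grip": 1},
    {"dx": 0, "dy": 0, "dz": 0, "wx": 0, "wy": 0, "wz": 0, "grip": 1},
    {"dx": 0, "dy": 0, "dz": 0, "wx": 0, "wy": 0, "wz": 0, "grip": 1},
    {"dx": 0, "dy": 0, "dz": 0, "wx": 0, "wy": 0, "wz": 0, "grip": 1},
    {"dx": 0, "dy": 0, "dz": 0, "wx": 0, "wy": 0, "wz": 0, "grip": 1},
    {"dx": 0, "dy": 0, "dz": 0, "wx": 0, "wy": 0, "wz": 0, "grip": 1},
    {"dx": 0, "dy": 0, "dz": 0, "wx": 0, "wy": 0, "wz": 0, "grip": 1},
    {"dx": 0, "dy": 0, "dz": 0, "wx": 0, "wy": 0, "wz": 0, "grip": 1},
    {"dx": 0, "dy": 0, "dz": 0, "wx": 0, "wy": 0, "wz": 0, "grip": 1}
  ]
}}

```text
time: 8.33
position: [417.2, -227.1, 103.2]
tool_rot: [0.357, 0.617, 0.342, -0.612]
contact_force: [0.2, 0.2, 0.7]
opening: 0.104
```

Run:
```python
from h import *
goal([550,-135,208],-1)
```

```text
t 8.3 pos [ 417.2 -227.1  103.2] jaw -30.7 | d/25 [5.31 3.69 4.19] wx,wy [0.18 0.21] wz 6.49 q [-0.74 -0.06  2.09  0.    1.09 -0.2 ] op 0.104 F [0.2 0.2 0.7]
```

>>> {"op": "carry_out", "data": {
  "commands": [
    {"dx": 0, "dy": 0, "dz": 0.5, "wx": 0, "wy": 0, "wz": 0, "grip": 1},
    {"dx": 0, "dy": 0, "dz": 0.8, "wx": 0, "wy": 0, "wz": 0, "grip": 1},
    {"dx": 0, "dy": 0, "dz": 0.8, "wx": 0, "wy": 0, "wz": 0, "grip": 1},
    {"dx": 0.2, "dy": 0.3, "dz": 0.8, "wx": 0, "wy": 0, "wz": 0.5, "grip": 1},
    {"dx": 0.4, "dy": 0.35, "dz": 0.5, "wx": 0, "wy": 0, "wz": 0.6, "grip": 1},
    {"dx": 0.5, "dy": 0.35, "dz": 0, "wx": 0, "wy": 0, "wz": 0.6, "grip": 1},
    {"dx": 0.5, "dy": 0.35, "dz": 0, "wx": 0, "wy": 0, "wz": 0.6, "grip": 1},
    {"dx": 0.5, "dy": 0.35, "dz": 0, "wx": 0, "wy": 0, "wz": 0.6, "grip": 1},
    {"dx": 0.5, "dy": 0.35, "dz": 0, "wx": 0, "wy": 0, "wz": 0.6, "grip": 1},
    {"dx": 0.5, "dy": 0.35, "dz": 0, "wx": 0, "wy": 0, "wz": 0.6, "grip": 1},
    {"dx": 0.5, "dy": 0.35, "dz": 0, "wx": 0, "wy": 0, "wz": 0.6, "grip": 1},
    {"dx": 0.5, "dy": 0.35, "dz": 0, "wx": 0, "wy": 0, "wz": 0.6, "grip": 1},
    {"dx": 0.3, "dy": 0.2, "dz": 0, "wx": 0, "wy": 0, "wz": 0.6, "grip": 1},
    {"dx": 0, "dy": 0, "dz": 0, "wx": 0, "wy": 0, "wz": 0.5, "grip": 1},
    {"dx": 0, "dy": 0, "dz": 0, "wx": 0, "wy": 0, "wz": 0, "grip": 1},
    {"dx": 0, "dy": 0, "dz": 0, "wx": 0, "wy": 0, "wz": 0, "grip": 1}
  ]
}}

```text
time: 9.67
position: [526.6, -135.6, 183.6]
tool_rot: [0.501, 0.502, 0.499, -0.499]
contact_force: [-0.0, -0.4, -2.1]
opening: 0.104
```

Run:
```python
from h import *
goal([550,-141,213],-1)
im=env.grab_frame("wrist");c=cal("wrist");cv2.imwrite("pics/w5.png",im)
import pickle;pickle.dump(c,open("w5.pkl","wb"));
cv2.imwrite("pics/w5b.png",cv2.resize(im,(800,600),interpolation=cv2.INTER_CUBIC))
```

```text
t 9.7 pos [ 526.6 -135.6  183.6] jaw -0.1 | d/25 [ 0.94 -0.22  1.18] wx,wy [-0.01  0.07] wz -0.2 q [-0.46  0.01  1.85  0.    1.27 -0.46] op 0.104 F [-0.  -0.4 -2.1]
```

View pics/w5b.png

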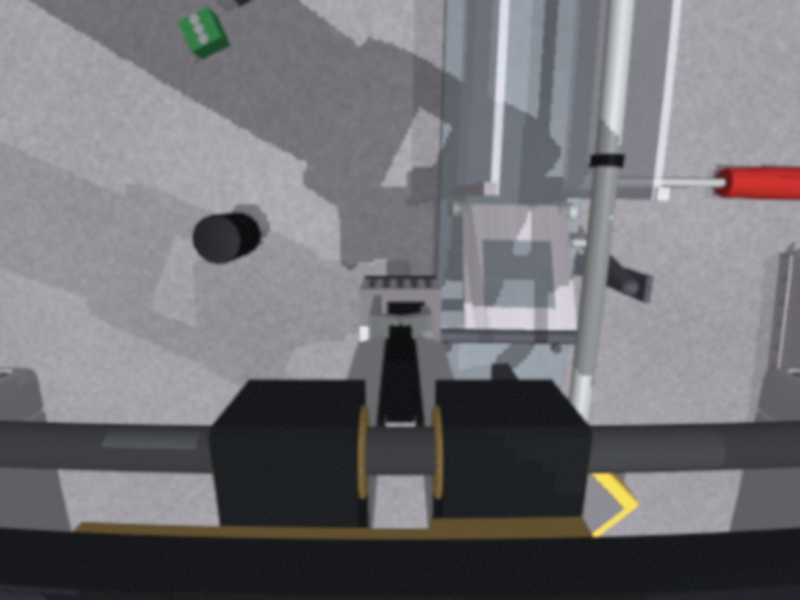

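Wrist view: held module's tab at (402,370), rail from (620,20) through the ring (607,160) to (588,360). Flap open, bar at (510,335).

Run:
```python
from h import *
import pickle;c=pickle.load(open("w5.pkl","rb"));k=.64
for q,z in[((607,160),170),((588,360),170),((620,20),170),((401,330),183.6+33),((401,302),80+50)]:
    print(q,onz("wrist",[np.array(q)*k],z,c)[0].round(1))
print(ray("wrist",[[256,192]],c)[0])
```

```text
(607, 160) [612.7 -55.1 170. ]
(588, 360) [ 612.5 -142.3  170. ]
(620, 20) [613.9  -1.5 170. ]
(401, 330) [ 527.2 -113.5  216.6]
(401, 302) [ 528.  -124.3  130. ]
[525.9429548  -69.72074803 361.53467837]
```

>>> {"op": "carry_out", "data": {
  "commands": [
    {"dx": 0, "dy": -0.22, "dz": 0.7, "wx": 0, "wy": 0, "wz": -0.2, "grip": 1},
    {"dx": 0.3, "dy": 0, "dz": 0.5, "wx": 0, "wy": 0, "wz": 0, "grip": 1},
    {"dx": 0.3, "dy": 0, "dz": 0, "wx": 0, "wy": 0, "wz": 0, "grip": 1},
    {"dx": 0, "dy": 0, "dz": 0, "wx": 0, "wy": 0, "wz": 0, "grip": 1},
    {"dx": 0, "dy": 0, "dz": 0, "wx": 0, "wy": 0, "wz": 0, "grip": 1}
  ]
}}

```text
time: 10.13
position: [541.6, -141.5, 213.5]
tool_rot: [0.495, 0.507, 0.494, -0.504]
contact_force: [-0.2, 0.0, -1.5]
opening: 0.104
```

Run:
```python
from h import *
goal([612,-141,213],-1)
```

```text
t 10.1 pos [ 541.6 -141.5  213.5] jaw -1.2 | d/25 [ 2.82  0.02 -0.02] wx,wy [-0.03  0.05] wz 0.05 q [-0.46  0.03  1.79  0.    1.33 -0.44] op 0.104 F [-0.2  0.  -1.5]
```

>>> {"op": "carry_out", "data": {
  "commands": [
    {"dx": 0.35, "dy": 0, "dz": 0, "wx": 0, "wy": 0, "wz": 0, "grip": 1},
    {"dx": 0.35, "dy": 0, "dz": 0, "wx": 0, "wy": 0, "wz": 0, "grip": 1},
    {"dx": 0.35, "dy": 0, "dz": 0, "wx": 0, "wy": 0, "wz": 0, "grip": 1},
    {"dx": 0.3, "dy": 0, "dz": 0, "wx": 0, "wy": 0, "wz": 0, "grip": 1}
  ]
}}

```text
time: 10.47
position: [576.8, -140.8, 211.4]
tool_rot: [0.494, 0.507, 0.495, -0.504]
contact_force: [-0.8, -0.3, -2.0]
opening: 0.103
```

>>> {"op": "carry_out", "data": {
  "commands": [
    {"dx": 0.35, "dy": 0, "dz": 0, "wx": 0, "wy": 0, "wz": 0, "grip": 1},
    {"dx": 0.35, "dy": 0, "dz": 0, "wx": 0, "wy": 0, "wz": 0, "grip": 1},
    {"dx": 0.3, "dy": 0, "dz": 0, "wx": 0, "wy": 0, "wz": 0, "grip": 1},
    {"dx": 0, "dy": 0, "dz": 0, "wx": 0, "wy": 0, "wz": 0, "grip": 1}
  ]
}}

```text
time: 10.8
position: [606.1, -140.4, 210.0]
tool_rot: [0.494, 0.507, 0.496, -0.504]
contact_force: [-0.7, -0.4, -1.0]
opening: 0.108
```

>>> {"op": "carry_out", "data": {
  "commands": [
    {"dx": 0.25, "dy": 0, "dz": 0.05, "wx": 0, "wy": 0, "wz": 0, "grip": 1},
    {"dx": 0, "dy": 0, "dz": -0.3, "wx": 0, "wy": 0, "wz": 0, "grip": 1},
    {"dx": 0, "dy": 0, "dz": -0.3, "wx": 0, "wy": 0, "wz": 0, "grip": 1},
    {"dx": 0, "dy": 0, "dz": -0.1, "wx": 0, "wy": 0, "wz": 0, "grip": 1},
    {"dx": 0, "dy": 0, "dz": 0, "wx": 0, "wy": 0, "wz": 0, "grip": 1}
  ]
}}

```text
time: 11.22
position: [613.0, -140.3, 191.7]
tool_rot: [0.493, 0.506, 0.496, -0.504]
contact_force: [0.2, 0.0, 2.3]
opening: 0.102
```

Run:
```python
from h import *
goal([614,142,191.5],-1)
im=env.grab_frame("wrist");c=cal("wrist");cv2.imwrite("pics/w6.png",im)
a=cv2.resize(im[100:292,130:386],(533,400),interpolation=cv2.INTER_CUBIC)
s=env.grab_frame("scene")[200:300,180:280];cv2.imwrite("pics/w6b.png",np.hstack([a[:, :400],cv2.resize(s,(400,400),interpolation=cv2.INTER_CUBIC)]))
```

```text
t 11.2 pos [ 613.  -140.3  191.7] jaw -1.2 | d/25 [ 4.000e-02  1.129e+01 -1.000e-02] wx,wy [-0.06 -0.01] wz 0.05 q [-0.41  0.21  1.63  0.    1.31 -0.39] op 0.102 F [0.2 0.  2.3]
```

View pics/w6b.png

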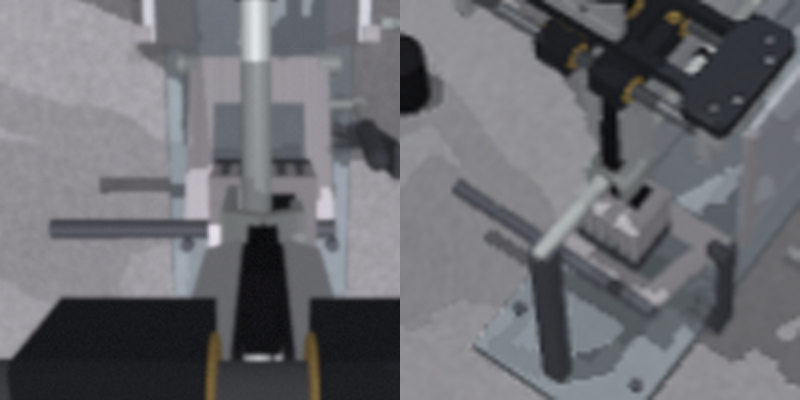

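Both crops show the rail inside the hook (rail ending under the crown at (255,210) left; hook over the rail at (615,180) right). Sliding in.

>>> {"op": "carry_out", "data": {
  "commands": [
    {"dx": 0.01, "dy": 0.4, "dz": 0.03, "wx": 0, "wy": 0, "wz": 0, "grip": 1},
    {"dx": 0.01, "dy": 0.6, "dz": 0.02, "wx": 0, "wy": 0, "wz": 0, "grip": 1},
    {"dx": 0.01, "dy": 0.6, "dz": 0.02, "wx": 0, "wy": 0, "wz": 0, "grip": 1},
    {"dx": 0.01, "dy": 0.6, "dz": 0.02, "wx": 0, "wy": 0, "wz": 0, "grip": 1},
    {"dx": 0.01, "dy": 0.6, "dz": 0.02, "wx": 0, "wy": 0, "wz": 0, "grip": 1},
    {"dx": 0.01, "dy": 0.6, "dz": 0.02, "wx": 0, "wy": 0, "wz": 0, "grip": 1},
    {"dx": 0.01, "dy": 0.6, "dz": 0.02, "wx": 0, "wy": 0, "wz": 0, "grip": 1},
    {"dx": 0.01, "dy": 0.6, "dz": 0.02, "wx": 0, "wy": 0, "wz": 0, "grip": 1}
  ]
}}

```text
time: 11.98
position: [614.0, -13.8, 198.7]
tool_rot: [0.494, 0.507, 0.495, -0.504]
contact_force: [0.2, -0.0, -2.0]
opening: 0.108
```

Run:
```python
from h import *
goal([615,142,191.5],-1)
```

```text
t 12.0 pos [614.  -13.8 198.7] jaw -1.3 | d/25 [ 0.04  6.23 -0.29] wx,wy [-0.06  0.03] wz 0.06 q [-0.21  0.17  1.66  0.01  1.31 -0.19] op 0.108 F [ 0.2 -0.  -2. ]
```

>>> {"op": "carry_out", "data": {
  "commands": [
    {"dx": 0.01, "dy": 0.6, "dz": -0.1, "wx": 0, "wy": 0, "wz": 0, "grip": 1},
    {"dx": 0.01, "dy": 0.6, "dz": -0.1, "wx": 0, "wy": 0, "wz": 0, "grip": 1},
    {"dx": 0.01, "dy": 0.6, "dz": -0.05, "wx": 0, "wy": 0, "wz": 0, "grip": 1},
    {"dx": 0.01, "dy": 0.6, "dz": 0, "wx": 0, "wy": 0, "wz": 0, "grip": 1},
    {"dx": 0.01, "dy": 0.6, "dz": 0, "wx": 0, "wy": 0, "wz": 0, "grip": 1},
    {"dx": 0.01, "dy": 0.6, "dz": 0, "wx": 0, "wy": 0, "wz": 0, "grip": 1},
    {"dx": 0.01, "dy": 0.5, "dz": 0, "wx": 0, "wy": 0, "wz": 0, "grip": 1},
    {"dx": 0.01, "dy": 0.4, "dz": 0, "wx": 0, "wy": 0, "wz": 0, "grip": 1},
    {"dx": 0.01, "dy": 0.2, "dz": 0, "wx": 0, "wy": 0, "wz": 0, "grip": 1},
    {"dx": 0, "dy": 0, "dz": 0, "wx": 0, "wy": 0, "wz": 0, "grip": 1}
  ]
}}

```text
time: 12.82
position: [612.1, 128.2, 195.5]
tool_rot: [0.498, 0.505, 0.499, -0.498]
contact_force: [0.6, -0.1, -1.7]
opening: 0.105
```

Run:
```python
from h import *
goal([615,142,191.5],-1)
im=env.grab_frame("wrist");c=cal("wrist");cv2.imwrite("pics/w7.png",im)
import pickle;pickle.dump(c,open("w7.pkl","wb"))
cv2.imwrite("pics/w7b.png",cv2.resize(im[60:300,96:416],(800,600),interpolation=cv2.INTER_CUBIC))
```

```text
t 12.8 pos [612.1 128.2 195.5] jaw -0.4 | d/25 [ 0.12  0.55 -0.16] wx,wy [-0.1   0.07] wz -0.13 q [0.02 0.19 1.64 0.01 1.31 0.03] op 0.105 F [ 0.6 -0.1 -1.7]
```

View pics/w7b.png

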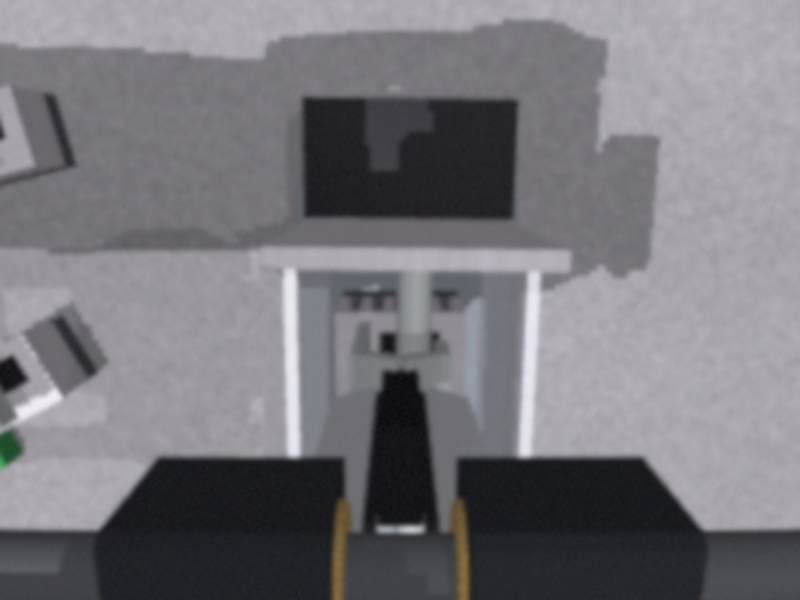

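Module hangs in the bay around the rail, backplate edge at (415,270), clear of the walls at 295 and 530.

Run:
```python
from h import *
import pickle;c=pickle.load(open("w7.pkl","rb"))
print(onz("wrist",[(262,168)],180,c), onz("wrist",[(96+400/2.5,60+293/2.5)],92.5,c),onz("wrist",[(96+415/2.5,60+300/2.5)],170,c))
```

```text
[[617.25807633 165.47647303 180.        ]] [[613.67849754 144.25539773  92.5       ]] [[617.49207649 155.46422125 170.        ]]
```

>>> {"op": "carry_out", "data": {
  "commands": [
    {"dx": 0.1, "dy": 0.3, "dz": -0.1, "wx": 0, "wy": 0, "wz": 0, "grip": 1},
    {"dx": 0, "dy": 0.15, "dz": -0.1, "wx": 0, "wy": 0, "wz": 0, "grip": 1},
    {"dx": 0, "dy": 0, "dz": -0.05, "wx": 0, "wy": 0, "wz": 0, "grip": 1},
    {"dx": 0, "dy": 0, "dz": 0, "wx": 0, "wy": 0, "wz": 0, "grip": 1}
  ]
}}

```text
time: 13.2
position: [616.0, 138.4, 190.8]
tool_rot: [0.497, 0.506, 0.497, -0.499]
contact_force: [0.3, -0.4, -1.7]
opening: 0.101
```

>>> {"op": "carry_out", "data": {
  "commands": [
    {"dx": 0, "dy": 0, "dz": -0.06, "wx": 0, "wy": 0, "wz": 0, "grip": 1},
    {"dx": 0, "dy": 0, "dz": 0, "wx": 0, "wy": 0, "wz": 0, "grip": 0.3},
    {"dx": 0, "dy": 0, "dz": 0, "wx": 0, "wy": 0, "wz": 0, "grip": 0.3},
    {"dx": 0, "dy": 0, "dz": 0, "wx": 0, "wy": 0, "wz": 0, "grip": 0.3},
    {"dx": 0, "dy": 0, "dz": 0, "wx": 0, "wy": 0, "wz": 0, "grip": 0.3},
    {"dx": 0, "dy": 0, "dz": 0.4, "wx": 0, "wy": 0, "wz": 0, "grip": 0.3},
    {"dx": 0, "dy": 0, "dz": 0.8, "wx": 0, "wy": 0, "wz": 0, "grip": 0},
    {"dx": 0, "dy": 0, "dz": 0.8, "wx": 0, "wy": 0, "wz": 0, "grip": -0.5},
    {"dx": 0, "dy": 0, "dz": 0.6, "wx": 0, "wy": 0, "wz": 0, "grip": -1},
    {"dx": 0, "dy": 0, "dz": 0, "wx": 0, "wy": 0, "wz": 0, "grip": -1}
  ]
}}

```text
time: 14.03
position: [615.9, 136.4, 258.4]
tool_rot: [0.496, 0.507, 0.497, -0.5]
contact_force: [-0.3, -0.8, 0.1]
opening: 0.593
```

Run:
```python
from h import *
goal([380,60,250],0)
im=env.grab_frame("wrist");cv2.imwrite("pics/w8.png",im)
```

```text
t 14.0 pos [615.9 136.4 258.4] jaw -0.8 | d/25 [-9.44 -3.06 -0.34] wx,wy [-0.09  0.08] wz 0.17 q [0.04 0.16 1.56 0.01 1.42 0.05] op 0.593 F [-0.3 -0.8  0.1]
```

>>> {"op": "carry_out", "data": {
  "commands": [
    {"dx": -0.8, "dy": -0.39, "dz": 0, "wx": -0.09, "wy": 0.08, "wz": 0, "grip": -1},
    {"dx": -0.8, "dy": -0.39, "dz": 0, "wx": 0, "wy": 0, "wz": 0, "grip": -1},
    {"dx": -0.8, "dy": -0.39, "dz": 0, "wx": 0, "wy": 0, "wz": 0, "grip": -1},
    {"dx": -0.8, "dy": -0.39, "dz": 0, "wx": 0, "wy": 0, "wz": 0, "grip": -1},
    {"dx": -0.8, "dy": -0.39, "dz": 0, "wx": 0, "wy": 0, "wz": 0, "grip": -1},
    {"dx": -0.8, "dy": -0.39, "dz": 0, "wx": 0, "wy": 0, "wz": 0, "grip": -1},
    {"dx": -0.8, "dy": -0.39, "dz": 0, "wx": 0, "wy": 0, "wz": 0, "grip": -1},
    {"dx": -0.8, "dy": -0.39, "dz": 0, "wx": 0, "wy": 0, "wz": 0, "grip": -1},
    {"dx": -0.8, "dy": -0.39, "dz": 0, "wx": 0, "wy": 0, "wz": 0, "grip": -1},
    {"dx": -0.4, "dy": -0.2, "dz": 0, "wx": 0, "wy": 0, "wz": 0, "grip": -1},
    {"dx": 0, "dy": 0, "dz": 0, "wx": 0, "wy": 0, "wz": 0, "grip": -1},
    {"dx": 0, "dy": 0, "dz": 0, "wx": 0, "wy": 0, "wz": 0, "grip": -1}
  ]
}}

```text
time: 15.08
position: [411.5, 40.7, 242.9]
tool_rot: [-0.492, -0.499, -0.501, 0.508]
contact_force: [0.5, 0.1, 0.1]
opening: 1.0
```

Run:
```python
from h import *
goal([425,93,150],35)
im=env.grab_frame("wrist");c=cal("wrist");cv2.imwrite("pics/w9.png",im)
import pickle;pickle.dump(c,open("w9.pkl","wb"))
v=cv2.resize(im,(800,600),interpolation=cv2.INTER_CUBIC)
# tall tops: dark comps
for n,P in [("C",[420,93,136]),("B",[424,206,136]),("A",[432,335,136])]:
    px=proj("wrist",[P],c)[0]
    try:
        r=tab(im,c,px);print(n,px.round(),r);cv2.circle(v,tuple(int(a/.64) for a in r[4]),3,(0,0,255),1)
    except Exception as e: print(n,px,e)
cv2.imwrite("pics/w9b.png",v)
```

```text
t 15.1 pos [411.5  40.7 242.9] jaw -0.8 | d/25 [ 0.54  2.09 -3.72] wx,wy [-0.01 -0.23] wz 7.8 q [-0.18 -0.37  2.07 -0.    1.45 -0.16] op 1.0 F [0.5 0.1 0.1]
C [265. 139.] (array([422.5,  93.5, 136. ]), np.float64(25.4), np.float64(7.3), np.float64(21.9), (267.7000427246094, 138.9000244140625))
B [269.  13.] (array([423.8, 201.9, 136. ]), np.float64(10.3), np.float64(10.0), np.float64(30.7), (268.4365539550781, 17.370738983154297))
A [ 277. -145.] (array([423.8, 201.9, 136. ]), np.float64(10.3), np.float64(10.0), np.float64(30.7), (268.4365539550781, 17.370738983154297))
```

View pics/w9b.png

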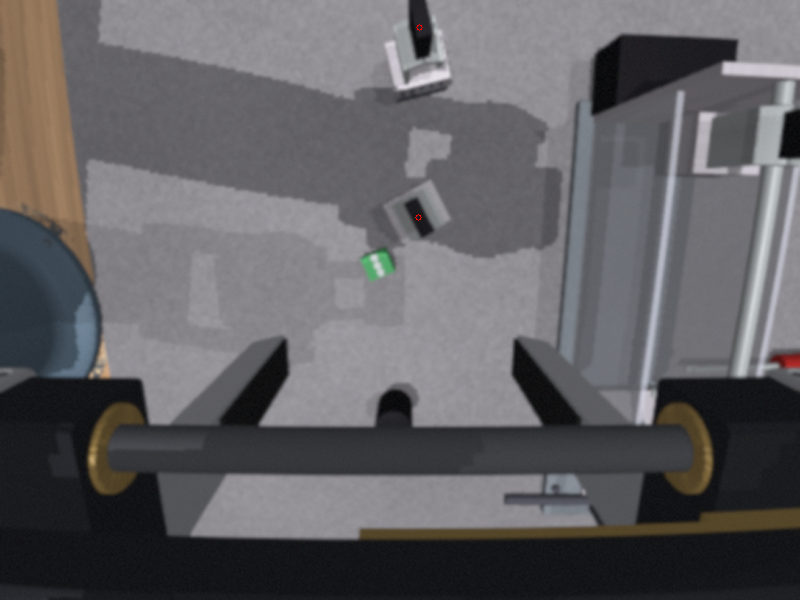

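C's tab at (418,217), long axis fits yaw ≈25°; B at (420,28) further up; green terminal at (378,264) stays clear below finger height; first module hangs in the bay at (790,130).

>>> {"op": "carry_out", "data": {
  "commands": [
    {"dx": 0.08, "dy": 0.35, "dz": 0, "wx": 0, "wy": -0.23, "wz": 0.9, "grip": -1},
    {"dx": 0.08, "dy": 0.35, "dz": 0, "wx": 0, "wy": 0, "wz": 0.9, "grip": -1},
    {"dx": 0.08, "dy": 0.35, "dz": -0.3, "wx": 0, "wy": 0, "wz": 0.9, "grip": -1},
    {"dx": 0.08, "dy": 0.35, "dz": -0.6, "wx": 0, "wy": 0, "wz": 0.9, "grip": -1},
    {"dx": 0.08, "dy": 0.35, "dz": -0.7, "wx": 0, "wy": 0, "wz": 0.9, "grip": -1},
    {"dx": 0.04, "dy": 0.35, "dz": -0.7, "wx": 0, "wy": 0, "wz": 0.9, "grip": -1},
    {"dx": 0, "dy": 0, "dz": -0.4, "wx": 0, "wy": 0, "wz": 0.3, "grip": -0.3},
    {"dx": 0, "dy": 0, "dz": 0, "wx": 0, "wy": 0, "wz": 0, "grip": -0.3},
    {"dx": 0, "dy": 0, "dz": 0, "wx": 0, "wy": 0, "wz": 0, "grip": -0.3}
  ]
}}

```text
time: 15.88
position: [428.2, 99.0, 171.2]
tool_rot: [0.602, 0.37, 0.603, -0.37]
contact_force: [0.3, -0.2, 0.1]
opening: 0.824
```

Run:
```python
from h import *
goal([422.5,93.5,102],25.4)
im=env.grab_frame("wrist");c=cal("wrist");cv2.imwrite("pics/w10.png",im)
px=proj("wrist",[[422.5,93.5,136]],c)[0];print(px)
g=im.max(2);v=int(px[1])
for r in range(v-20,v+21,5): print(r,''.join('#' if x<45 else '.' for x in g[r,190:330:2]))
```

```text
t 15.9 pos [428.2  99.  171.2] jaw 26.9 | d/25 [-0.23 -0.22 -2.77] wx,wy [-0.03 -0.02] wz -0.32 q [-0.03 -0.24  2.11  0.    1.27 -0.5 ] op 0.824 F [ 0.3 -0.2  0.1]
[245.26645485 215.5601674 ]
195 ..........................#####.......................................
200 .........................######.......................................
205 .........................######.......................................
210 .........................######.......................................
215 ..........................#####.......................................
220 ..#.......................#####.................................#.....
225 ###.......................#####.................................###...
230 ###.............................................................#####.
235 ###............................................................#######
```

>>> {"op": "carry_out", "data": {
  "commands": [
    {"dx": -0.23, "dy": -0.22, "dz": -0.4, "wx": 0, "wy": 0, "wz": -0.32, "grip": -0.3},
    {"dx": 0, "dy": 0, "dz": -0.6, "wx": 0, "wy": 0, "wz": 0, "grip": 0},
    {"dx": 0, "dy": 0, "dz": -0.6, "wx": 0, "wy": 0, "wz": 0, "grip": 0.2},
    {"dx": 0, "dy": 0, "dz": -0.5, "wx": 0, "wy": 0, "wz": 0, "grip": 0.2},
    {"dx": 0, "dy": 0, "dz": -0.3, "wx": 0, "wy": 0, "wz": 0, "grip": 0.2},
    {"dx": 0, "dy": 0, "dz": 0, "wx": 0, "wy": 0, "wz": 0, "grip": 0.2}
  ]
}}

```text
time: 16.43
position: [424.5, 91.0, 111.7]
tool_rot: [0.597, 0.383, 0.594, -0.38]
contact_force: [-0.6, -0.1, -0.9]
opening: 0.408
```

Run:
```python
from h import *
goal([422.5,93.5,102],25.4)
```

```text
t 16.4 pos [424.5  91.  111.7] jaw 24.7 | d/25 [-0.08  0.1  -0.39] wx,wy [-0.01  0.09] wz 0.14 q [-0.05 -0.18  2.17  0.    1.14 -0.48] op 0.408 F [-0.6 -0.1 -0.9]
```

>>> {"op": "carry_out", "data": {
  "commands": [
    {"dx": -0.08, "dy": 0.1, "dz": -0.3, "wx": 0, "wy": 0.09, "wz": 0.1, "grip": 0.4},
    {"dx": 0, "dy": 0, "dz": 0, "wx": 0, "wy": 0, "wz": 0, "grip": 1},
    {"dx": 0, "dy": 0, "dz": 0, "wx": 0, "wy": 0, "wz": 0, "grip": 1},
    {"dx": 0, "dy": 0, "dz": 0, "wx": 0, "wy": 0, "wz": 0, "grip": 1},
    {"dx": 0, "dy": 0, "dz": 0, "wx": 0, "wy": 0, "wz": 0, "grip": 1},
    {"dx": 0, "dy": 0, "dz": 0, "wx": 0, "wy": 0, "wz": 0, "grip": 1},
    {"dx": 0, "dy": 0, "dz": 0, "wx": 0, "wy": 0, "wz": 0, "grip": 1}
  ]
}}

```text
time: 17.02
position: [423.7, 93.1, 105.7]
tool_rot: [0.598, 0.38, 0.596, -0.378]
contact_force: [0.2, 0.5, -2.0]
opening: 0.107
```

>>> {"op": "carry_out", "data": {
  "commands": [
    {"dx": 0, "dy": 0, "dz": 0.5, "wx": 0, "wy": 0, "wz": 0, "grip": 1},
    {"dx": 0, "dy": 0, "dz": 0.9, "wx": 0, "wy": 0, "wz": 0, "grip": 1},
    {"dx": 0, "dy": 0, "dz": 0.9, "wx": 0, "wy": 0, "wz": 0, "grip": 1},
    {"dx": 0, "dy": -0.2, "dz": 0.9, "wx": 0, "wy": 0, "wz": 0, "grip": 1},
    {"dx": 0.2, "dy": -0.5, "dz": 0.9, "wx": 0, "wy": 0, "wz": -0.5, "grip": 1},
    {"dx": 0.4, "dy": -0.8, "dz": 0.3, "wx": 0, "wy": 0, "wz": -0.5, "grip": 1},
    {"dx": 0.45, "dy": -0.8, "dz": 0, "wx": 0, "wy": 0, "wz": -0.5, "grip": 1},
    {"dx": 0.45, "dy": -0.8, "dz": 0, "wx": 0, "wy": 0, "wz": -0.5, "grip": 1},
    {"dx": 0.45, "dy": -0.8, "dz": 0, "wx": 0, "wy": 0, "wz": -0.5, "grip": 1},
    {"dx": 0.45, "dy": -0.8, "dz": 0, "wx": 0, "wy": 0, "wz": -0.5, "grip": 1},
    {"dx": 0.45, "dy": -0.8, "dz": 0, "wx": 0, "wy": 0, "wz": -0.5, "grip": 1},
    {"dx": 0.45, "dy": -0.8, "dz": 0, "wx": 0, "wy": 0, "wz": -0.5, "grip": 1},
    {"dx": 0.45, "dy": -0.8, "dz": 0, "wx": 0, "wy": 0, "wz": -0.5, "grip": 1},
    {"dx": 0.4, "dy": -0.7, "dz": 0, "wx": 0, "wy": 0, "wz": -0.5, "grip": 1},
    {"dx": 0.2, "dy": -0.5, "dz": 0, "wx": 0, "wy": 0, "wz": -0.5, "grip": 1},
    {"dx": 0, "dy": -0.2, "dz": 0, "wx": 0, "wy": 0, "wz": -0.3, "grip": 1},
    {"dx": 0, "dy": 0, "dz": 0, "wx": 0, "wy": 0, "wz": 0, "grip": 1},
    {"dx": 0, "dy": 0, "dz": 0, "wx": 0, "wy": 0, "wz": 0, "grip": 1}
  ]
}}

```text
time: 18.52
position: [531.3, -128.7, 218.2]
tool_rot: [0.487, 0.512, 0.489, -0.511]
contact_force: [0.1, -0.1, -1.3]
opening: 0.107
```

Run:
```python
from h import *
goal([545,-141,215],-1)
im=env.grab_frame("wrist");c=cal("wrist");cv2.imwrite("pics/w11.png",im)
im=env.grab_frame("top");cv2.imwrite("pics/t11.png",im)
```

```text
t 18.5 pos [ 531.3 -128.7  218.2] jaw -2.7 | d/25 [ 0.55 -0.49 -0.13] wx,wy [-0.04 -0.01] wz 0.37 q [-0.45 -0.01  1.81  0.    1.34 -0.4 ] op 0.107 F [ 0.1 -0.1 -1.3]
```

>>> {"op": "carry_out", "data": {
  "commands": [
    {"dx": 0.2, "dy": -0.45, "dz": -0.08, "wx": 0, "wy": 0, "wz": 0.37, "grip": 1},
    {"dx": 0.35, "dy": 0, "dz": 0, "wx": 0, "wy": 0, "wz": 0, "grip": 1},
    {"dx": 0.35, "dy": 0, "dz": 0, "wx": 0, "wy": 0, "wz": 0, "grip": 1},
    {"dx": 0.3, "dy": 0, "dz": 0, "wx": 0, "wy": 0, "wz": 0, "grip": 1},
    {"dx": 0, "dy": 0, "dz": 0, "wx": 0, "wy": 0, "wz": 0, "grip": 1}
  ]
}}

```text
time: 19.03
position: [562.9, -135.2, 217.0]
tool_rot: [0.496, 0.504, 0.498, -0.502]
contact_force: [-0.8, 0.7, -2.1]
opening: 0.104
```

Run:
```python
from h import *
goal([612.5,-141,215],-1)
```

```text
t 19.0 pos [ 562.9 -135.2  217. ] jaw -0.7 | d/25 [ 1.99 -0.23 -0.08] wx,wy [-0.05 -0.  ] wz -0.07 q [-0.43  0.07  1.73  0.    1.34 -0.42] op 0.104 F [-0.8  0.7 -2.1]
```

>>> {"op": "carry_out", "data": {
  "commands": [
    {"dx": 0.3, "dy": 0, "dz": -0.08, "wx": 0, "wy": 0, "wz": 0, "grip": 1},
    {"dx": 0.35, "dy": 0, "dz": 0, "wx": 0, "wy": 0, "wz": 0, "grip": 1},
    {"dx": 0.35, "dy": 0, "dz": 0, "wx": 0, "wy": 0, "wz": 0, "grip": 1},
    {"dx": 0.35, "dy": 0, "dz": 0.03, "wx": 0, "wy": 0, "wz": 0, "grip": 1},
    {"dx": 0.2, "dy": 0, "dz": 0.03, "wx": 0, "wy": 0, "wz": 0, "grip": 1},
    {"dx": 0, "dy": 0, "dz": 0, "wx": 0, "wy": 0, "wz": 0, "grip": 1}
  ]
}}

```text
time: 19.53
position: [606.5, -133.5, 216.1]
tool_rot: [0.496, 0.504, 0.499, -0.502]
contact_force: [-0.5, -0.2, -1.1]
opening: 0.104
```

Now over and down until the crown touches the rail.

>>> {"op": "carry_out", "data": {
  "commands": [
    {"dx": 0.25, "dy": 0, "dz": 0, "wx": 0, "wy": 0, "wz": 0, "grip": 1},
    {"dx": 0, "dy": 0, "dz": -0.3, "wx": 0, "wy": 0, "wz": 0, "grip": 1},
    {"dx": 0, "dy": 0, "dz": -0.3, "wx": 0, "wy": 0, "wz": 0, "grip": 1},
    {"dx": 0, "dy": 0, "dz": -0.2, "wx": 0, "wy": 0, "wz": 0, "grip": 1},
    {"dx": 0, "dy": 0, "dz": 0, "wx": 0, "wy": 0, "wz": 0, "grip": 1},
    {"dx": 0, "dy": 0, "dz": 0, "wx": 0, "wy": 0, "wz": 0, "grip": 1}
  ]
}}

```text
time: 20.03
position: [613.3, -133.7, 194.2]
tool_rot: [0.496, 0.504, 0.499, -0.502]
contact_force: [-0.1, -0.2, 1.9]
opening: 0.106
```

Run:
```python
from h import *
goal([614,97,192],-1)
im=env.grab_frame("wrist");c=cal("wrist");cv2.imwrite("pics/w12.png",im)
# rail visibility along predicted centreline down to hook; tab column
for y in range(-20,-140,-12):
    u,v=proj("wrist",[[613,y,174]],c)[0].astype(int);print(y,(u,v),im[v,u] if 0<=v<384 else None)
```

```text
t 20.0 pos [ 613.3 -133.7  194.2] jaw -0.6 | d/25 [ 0.03  9.23 -0.09] wx,wy [-0.06 -0.01] wz -0.08 q [-0.4   0.2   1.63  0.    1.31 -0.39] op 0.106 F [-0.1 -0.2  1.9]
-20 (np.int64(252), np.int64(49)) [148 146 142]
-32 (np.int64(252), np.int64(68)) [149 147 143]
-44 (np.int64(252), np.int64(88)) [221 220 215]
-56 (np.int64(253), np.int64(107)) [62 57 58]
-68 (np.int64(253), np.int64(125)) [228 226 222]
-80 (np.int64(253), np.int64(143)) [152 151 147]
-92 (np.int64(253), np.int64(161)) [149 148 144]
-104 (np.int64(254), np.int64(178)) [149 147 143]
-116 (np.int64(254), np.int64(195)) [125 123 121]
-128 (np.int64(254), np.int64(211)) [15 12 13]
```

>>> {"op": "carry_out", "data": {
  "commands": [
    {"dx": 0, "dy": 0.4, "dz": 0.06, "wx": 0, "wy": 0, "wz": 0, "grip": 1},
    {"dx": 0.01, "dy": 0.6, "dz": 0, "wx": 0, "wy": 0, "wz": 0, "grip": 1},
    {"dx": 0.01, "dy": 0.6, "dz": 0, "wx": 0, "wy": 0, "wz": 0, "grip": 1},
    {"dx": 0.01, "dy": 0.6, "dz": 0, "wx": 0, "wy": 0, "wz": 0, "grip": 1},
    {"dx": 0.01, "dy": 0.6, "dz": 0, "wx": 0, "wy": 0, "wz": 0, "grip": 1},
    {"dx": 0.01, "dy": 0.6, "dz": 0, "wx": 0, "wy": 0, "wz": 0, "grip": 1},
    {"dx": 0.01, "dy": 0.6, "dz": 0, "wx": 0, "wy": 0, "wz": 0, "grip": 1},
    {"dx": 0.01, "dy": 0.6, "dz": 0, "wx": 0, "wy": 0, "wz": 0, "grip": 1},
    {"dx": 0.01, "dy": 0.6, "dz": 0, "wx": 0, "wy": 0, "wz": 0, "grip": 1},
    {"dx": 0.01, "dy": 0.5, "dz": 0, "wx": 0, "wy": 0, "wz": 0, "grip": 1}
  ]
}}

```text
time: 20.92
position: [612.8, 26.2, 196.2]
tool_rot: [0.496, 0.504, 0.5, -0.501]
contact_force: [0.7, 0.7, -1.7]
opening: 0.101
```

Run:
```python
from h import *
goal([615,94,194],-1)
```

```text
t 20.9 pos [612.8  26.2 196.2] jaw -0.5 | d/25 [ 0.09  2.71 -0.09] wx,wy [-0.09 -0.01] wz -0.11 q [-0.15  0.17  1.66  0.01  1.31 -0.14] op 0.101 F [ 0.7  0.7 -1.7]
```

>>> {"op": "carry_out", "data": {
  "commands": [
    {"dx": 0.04, "dy": 0.5, "dz": 0, "wx": 0, "wy": 0, "wz": 0, "grip": 1},
    {"dx": 0.03, "dy": 0.5, "dz": 0, "wx": 0, "wy": 0, "wz": 0, "grip": 1},
    {"dx": 0.02, "dy": 0.5, "dz": 0, "wx": 0, "wy": 0, "wz": 0, "grip": 1},
    {"dx": 0.02, "dy": 0.5, "dz": 0, "wx": 0, "wy": 0, "wz": 0, "grip": 1},
    {"dx": 0, "dy": 0.25, "dz": 0, "wx": 0, "wy": 0, "wz": 0, "grip": 1},
    {"dx": 0, "dy": 0.1, "dz": 0, "wx": 0, "wy": 0, "wz": 0, "grip": 1},
    {"dx": 0, "dy": 0, "dz": -0.04, "wx": 0, "wy": 0, "wz": 0, "grip": 1},
    {"dx": 0, "dy": 0, "dz": 0, "wx": 0, "wy": 0, "wz": 0, "grip": 1}
  ]
}}

```text
time: 21.58
position: [614.8, 96.2, 195.2]
tool_rot: [0.497, 0.502, 0.501, -0.499]
contact_force: [-0.3, -0.1, -1.3]
opening: 0.106
```

Run:
```python
from h import *
goal([615,94,193.5],-1)
im=env.grab_frame("wrist");c=cal("wrist");cv2.imwrite("pics/w13.png",im)
```

```text
t 21.6 pos [614.8  96.2 195.2] jaw -0.2 | d/25 [ 0.01 -0.09 -0.07] wx,wy [-0.09 -0.01] wz -0.18 q [-0.03  0.19  1.64  0.01  1.31 -0.03] op 0.106 F [-0.3 -0.1 -1.3]
```

>>> {"op": "carry_out", "data": {
  "commands": [
    {"dx": 0, "dy": -0.05, "dz": -0.06, "wx": 0, "wy": 0, "wz": 0, "grip": 1},
    {"dx": 0, "dy": 0, "dz": -0.03, "wx": 0, "wy": 0, "wz": 0, "grip": 1},
    {"dx": 0, "dy": 0, "dz": 0, "wx": 0, "wy": 0, "wz": 0, "grip": 0.3},
    {"dx": 0, "dy": 0, "dz": 0, "wx": 0, "wy": 0, "wz": 0, "grip": 0.3},
    {"dx": 0, "dy": 0, "dz": 0, "wx": 0, "wy": 0, "wz": 0, "grip": 0.3},
    {"dx": 0, "dy": 0, "dz": 0, "wx": 0, "wy": 0, "wz": 0, "grip": 0.3},
    {"dx": 0, "dy": 0, "dz": 0.4, "wx": 0, "wy": 0, "wz": 0, "grip": 0.3},
    {"dx": 0, "dy": 0, "dz": 0.8, "wx": 0, "wy": 0, "wz": 0, "grip": 0},
    {"dx": 0, "dy": 0, "dz": 0.8, "wx": 0, "wy": 0, "wz": 0, "grip": -0.5},
    {"dx": 0, "dy": 0, "dz": 0.6, "wx": 0, "wy": 0, "wz": 0, "grip": -1},
    {"dx": 0, "dy": 0, "dz": 0, "wx": 0, "wy": 0, "wz": 0, "grip": -1}
  ]
}}

```text
time: 22.55
position: [615.7, 91.6, 264.3]
tool_rot: [0.497, 0.504, 0.499, -0.5]
contact_force: [-0.1, -0.5, 0.1]
opening: 0.593
```

Run:
```python
from h import *
goal([415,145,250],0)
im=env.grab_frame("wrist");c=cal("wrist");cv2.imwrite("pics/w14.png",im)
def darkrows(x,z):
    for y in range(180,70,-4):
        u,v=proj("wrist",[[x,y,z]],c)[0].astype(int);print(y,im[v,u].max() if 0<=v<384 else None,end='; ')
darkrows(616,223)
```

```text
t 22.6 pos [615.7  91.6 264.3] jaw -0.4 | d/25 [-8.03  2.14 -0.57] wx,wy [-0.08  0.02] wz 0.1 q [-0.04  0.14  1.57  0.01  1.43 -0.03] op 0.593 F [-0.1 -0.5  0.1]
180 59; 176 51; 172 36; 168 239; 164 215; 160 148; 156 147; 152 116; 148 31; 144 31; 140 31; 136 29; 132 30; 128 29; 124 145; 120 132; 116 96; 112 17; 108 13; 104 24; 100 22; 96 21; 92 23; 88 22; 84 44; 80 186; 76 184; 72 183;
```

>>> {"op": "carry_out", "data": {
  "commands": [
    {"dx": -0.8, "dy": 0.22, "dz": 0, "wx": -0.08, "wy": 0.02, "wz": 0, "grip": -1},
    {"dx": -0.8, "dy": 0.22, "dz": 0, "wx": 0, "wy": 0, "wz": 0, "grip": -1},
    {"dx": -0.8, "dy": 0.22, "dz": 0, "wx": 0, "wy": 0, "wz": 0, "grip": -1},
    {"dx": -0.8, "dy": 0.22, "dz": 0, "wx": 0, "wy": 0, "wz": 0, "grip": -1},
    {"dx": -0.8, "dy": 0.22, "dz": 0, "wx": 0, "wy": 0, "wz": 0, "grip": -1},
    {"dx": -0.8, "dy": 0.22, "dz": 0, "wx": 0, "wy": 0, "wz": 0, "grip": -1},
    {"dx": -0.8, "dy": 0.22, "dz": 0, "wx": 0, "wy": 0, "wz": 0, "grip": -1},
    {"dx": -0.8, "dy": 0.22, "dz": 0, "wx": 0, "wy": 0, "wz": 0, "grip": -1},
    {"dx": -0.8, "dy": 0.22, "dz": 0, "wx": 0, "wy": 0, "wz": 0, "grip": -1},
    {"dx": -0.4, "dy": 0.1, "dz": 0, "wx": 0, "wy": 0, "wz": 0, "grip": -1},
    {"dx": 0, "dy": 0, "dz": 0, "wx": 0, "wy": 0, "wz": 0, "grip": -1},
    {"dx": 0, "dy": 0, "dz": 0, "wx": 0, "wy": 0, "wz": 0, "grip": -1}
  ]
}}

```text
time: 23.6
position: [412.0, 144.7, 251.3]
tool_rot: [-0.494, -0.498, -0.502, 0.506]
contact_force: [0.0, 0.4, -0.1]
opening: 1.002
```

Run:
```python
from h import *
goal([424,202,150],15)
im=env.grab_frame("wrist");c=cal("wrist");cv2.imwrite("pics/w15.png",im)
import pickle;pickle.dump(c,open("w15.pkl","wb"))
v=im.copy()
for n,P in [("B",[424,202,136]),("A",[432,335,136])]:
    px=proj("wrist",[P],c)[0];r=tab(im,c,px);print(n,px.round(),r);cv2.circle(v,tuple(int(a) for a in r[4]),2,(0,0,255),1)
cv2.imwrite("pics/w15b.png",cv2.resize(v[0:300,56:456],(800,600),interpolation=cv2.INTER_CUBIC))
```

```text
t 23.6 pos [412.  144.7 251.3] jaw -0.5 | d/25 [ 0.48  2.29 -4.05] wx,wy [ 0.01 -0.19] wz 3.38 q [ 0.08 -0.31  2.02  0.    1.45  0.08] op 1.002 F [ 0.   0.4 -0.1]
B [268. 134.] (array([424., 209., 136.]), np.float64(11.3), np.float64(7.6), np.float64(20.9), (268.3877868652344, 126.30976867675781))Traceback (most recent call last):
  File "<stdin>", line 7, in <module>
  File "h.py", line 25, in tab
    i=min([i for i in range(1,n) if st[i,4]>40],key=lambda i:np.linalg.norm(ce[i]-px))
ValueError: min() iterable argument is empty
```

>>> {"op": "carry_out", "data": {
  "commands": [
    {"dx": 0.08, "dy": 0.4, "dz": 0, "wx": 0, "wy": -0.19, "wz": 0.5, "grip": -1},
    {"dx": 0.08, "dy": 0.45, "dz": 0, "wx": 0, "wy": 0, "wz": 0.5, "grip": -1},
    {"dx": 0.08, "dy": 0.45, "dz": -0.4, "wx": 0, "wy": 0, "wz": 0.5, "grip": -1},
    {"dx": 0.08, "dy": 0.45, "dz": -0.7, "wx": 0, "wy": 0, "wz": 0.5, "grip": -1},
    {"dx": 0.05, "dy": 0.4, "dz": -0.8, "wx": 0, "wy": 0, "wz": 0.4, "grip": -1},
    {"dx": 0, "dy": 0.2, "dz": -0.8, "wx": 0, "wy": 0, "wz": 0.2, "grip": -1},
    {"dx": 0, "dy": 0, "dz": -0.4, "wx": 0, "wy": 0, "wz": 0, "grip": -0.3},
    {"dx": 0, "dy": 0, "dz": 0, "wx": 0, "wy": 0, "wz": 0, "grip": -0.3},
    {"dx": 0, "dy": 0, "dz": 0, "wx": 0, "wy": 0, "wz": 0, "grip": -0.3}
  ]
}}

```text
time: 24.4
position: [427.3, 211.1, 171.1]
tool_rot: [0.554, 0.442, 0.552, -0.44]
contact_force: [0.8, 0.1, 0.4]
opening: 0.823
```

```bash
cat >> h.py <<'E'
def strip(P):
    im=env.grab_frame("wrist");c=cal("wrist");px=proj("wrist",[P],c)[0];print(px.round());g=im.max(2);v=int(px[1])
    for r in range(v-30,v+26,5): print(r,''.join('#' if x<45 else '.' for x in g[r,190:330:2]))
    return im,c
E
python3 - <<'E'
from h import *
goal([424,209,104],11.3)
im,c=strip([424,209,136])
E
```

```text
t 24.4 pos [427.3 211.1 171.1] jaw 12.8 | d/25 [-0.13 -0.08 -2.68] wx,wy [-0.01  0.05] wz -0.33 q [ 0.22 -0.14  2.02 -0.    1.25 -0.  ] op 0.823 F [0.8 0.1 0.4]
[250. 214.]
184 ......................................................................
189 .............................####.....................................
194 ............................#####.....................................
199 ............................#####.....................................
204 ............................#####.....................................
209 ............................#####.....................................
214 ............................#####.....................................
219 ..#.........................#####...............................#.....
224 ###.........................#####...............................##....
229 ###.............................................................####..
234 ###.............................................................######
239 ###............................................................#######
```

>>> {"op": "carry_out", "data": {
  "commands": [
    {"dx": -0.13, "dy": -0.05, "dz": -0.4, "wx": 0, "wy": 0.05, "wz": -0.3, "grip": -0.3},
    {"dx": 0, "dy": 0, "dz": -0.6, "wx": 0, "wy": 0, "wz": 0, "grip": 0},
    {"dx": 0, "dy": 0, "dz": -0.6, "wx": 0, "wy": 0, "wz": 0, "grip": 0.2},
    {"dx": 0, "dy": 0, "dz": -0.5, "wx": 0, "wy": 0, "wz": 0, "grip": 0.2},
    {"dx": 0, "dy": 0, "dz": -0.4, "wx": 0, "wy": 0, "wz": 0, "grip": 0.2},
    {"dx": 0, "dy": 0, "dz": -0.1, "wx": 0, "wy": 0, "wz": 0, "grip": 0.4}
  ]
}}

```text
time: 24.95
position: [428.5, 209.1, 109.0]
tool_rot: [0.548, 0.454, 0.542, -0.446]
contact_force: [-0.2, 0.5, 0.2]
opening: 0.364
```

Run:
```python
from h import *
goal([424,209,104],11.3)
```

```text
t 24.9 pos [428.5 209.1 109. ] jaw 10.9 | d/25 [-0.18 -0.01 -0.2 ] wx,wy [-0.05  0.17] wz 0.09 q [ 0.22 -0.06  2.08  0.    1.11  0.02] op 0.364 F [-0.2  0.5  0.2]
```

>>> {"op": "carry_out", "data": {
  "commands": [
    {"dx": -0.18, "dy": 0, "dz": -0.15, "wx": -0.05, "wy": 0.17, "wz": 0.09, "grip": 0.4},
    {"dx": 0, "dy": 0, "dz": 0, "wx": 0, "wy": 0, "wz": 0, "grip": 1},
    {"dx": 0, "dy": 0, "dz": 0, "wx": 0, "wy": 0, "wz": 0, "grip": 1},
    {"dx": 0, "dy": 0, "dz": 0, "wx": 0, "wy": 0, "wz": 0, "grip": 1},
    {"dx": 0, "dy": 0, "dz": 0, "wx": 0, "wy": 0, "wz": 0, "grip": 1},
    {"dx": 0, "dy": 0, "dz": 0, "wx": 0, "wy": 0, "wz": 0, "grip": 1},
    {"dx": 0, "dy": 0, "dz": 0, "wx": 0, "wy": 0, "wz": 0, "grip": 1}
  ]
}}

```text
time: 25.53
position: [424.7, 209.0, 106.7]
tool_rot: [0.547, 0.449, 0.546, -0.448]
contact_force: [0.8, 0.8, -2.2]
opening: 0.103
```

>>> {"op": "carry_out", "data": {
  "commands": [
    {"dx": 0, "dy": 0, "dz": 0.5, "wx": 0, "wy": 0, "wz": 0, "grip": 1},
    {"dx": 0, "dy": 0, "dz": 0.9, "wx": 0, "wy": 0, "wz": 0, "grip": 1},
    {"dx": 0, "dy": 0, "dz": 0.9, "wx": 0, "wy": 0, "wz": 0, "grip": 1},
    {"dx": 0, "dy": -0.3, "dz": 0.9, "wx": 0, "wy": 0, "wz": 0, "grip": 1},
    {"dx": 0.2, "dy": -0.6, "dz": 0.9, "wx": 0, "wy": 0, "wz": -0.2, "grip": 1},
    {"dx": 0.3, "dy": -0.9, "dz": 0.2, "wx": 0, "wy": 0, "wz": -0.2, "grip": 1},
    {"dx": 0.35, "dy": -0.9, "dz": 0, "wx": 0, "wy": 0, "wz": -0.2, "grip": 1},
    {"dx": 0.35, "dy": -0.9, "dz": 0, "wx": 0, "wy": 0, "wz": -0.2, "grip": 1},
    {"dx": 0.35, "dy": -0.9, "dz": 0, "wx": 0, "wy": 0, "wz": -0.2, "grip": 1},
    {"dx": 0.35, "dy": -0.9, "dz": 0, "wx": 0, "wy": 0, "wz": -0.2, "grip": 1},
    {"dx": 0.35, "dy": -0.9, "dz": 0, "wx": 0, "wy": 0, "wz": -0.2, "grip": 1},
    {"dx": 0.35, "dy": -0.9, "dz": 0, "wx": 0, "wy": 0, "wz": -0.2, "grip": 1},
    {"dx": 0.35, "dy": -0.9, "dz": 0, "wx": 0, "wy": 0, "wz": -0.2, "grip": 1},
    {"dx": 0.35, "dy": -0.9, "dz": 0, "wx": 0, "wy": 0, "wz": -0.2, "grip": 1},
    {"dx": 0.35, "dy": -0.9, "dz": 0, "wx": 0, "wy": 0, "wz": -0.2, "grip": 1},
    {"dx": 0.35, "dy": -0.9, "dz": 0, "wx": 0, "wy": 0, "wz": -0.2, "grip": 1},
    {"dx": 0.3, "dy": -0.9, "dz": 0, "wx": 0, "wy": 0, "wz": -0.2, "grip": 1},
    {"dx": 0.2, "dy": -0.8, "dz": 0, "wx": 0, "wy": 0, "wz": 0, "grip": 1},
    {"dx": 0, "dy": -0.5, "dz": 0, "wx": 0, "wy": 0, "wz": 0, "grip": 1},
    {"dx": 0, "dy": -0.1, "dz": 0, "wx": 0, "wy": 0, "wz": 0, "grip": 1}
  ]
}}

```text
time: 27.2
position: [535.5, -134.3, 216.9]
tool_rot: [-0.495, -0.504, -0.496, 0.505]
contact_force: [-0.1, 0.4, -2.8]
opening: 0.101
```

Run:
```python
from h import *
goal([545,-137,217],-1)
```

```text
t 27.2 pos [ 535.5 -134.3  216.9] jaw -1.0 | d/25 [ 0.38 -0.11  0.01] wx,wy [-0.01 -0.03] wz 0.0 q [-0.45  0.01  1.8  -0.    1.34 -0.43] op 0.101 F [-0.1  0.4 -2.8]
```

>>> {"op": "carry_out", "data": {
  "commands": [
    {"dx": 0.3, "dy": -0.05, "dz": 0, "wx": 0, "wy": 0, "wz": 0, "grip": 1},
    {"dx": 0.35, "dy": 0, "dz": 0, "wx": 0, "wy": 0, "wz": 0, "grip": 1},
    {"dx": 0.35, "dy": 0, "dz": 0.02, "wx": 0, "wy": 0, "wz": 0, "grip": 1},
    {"dx": 0.3, "dy": 0, "dz": 0.02, "wx": 0, "wy": 0, "wz": 0, "grip": 1}
  ]
}}

```text
time: 27.53
position: [569.0, -133.5, 217.4]
tool_rot: [-0.494, -0.504, -0.497, 0.505]
contact_force: [-0.7, -0.6, -1.2]
opening: 0.105
```

>>> {"op": "carry_out", "data": {
  "commands": [
    {"dx": 0.3, "dy": 0, "dz": -0.03, "wx": 0, "wy": 0, "wz": 0, "grip": 1},
    {"dx": 0.35, "dy": 0, "dz": 0, "wx": 0, "wy": 0, "wz": 0, "grip": 1},
    {"dx": 0.35, "dy": 0, "dz": 0, "wx": 0, "wy": 0, "wz": 0, "grip": 1},
    {"dx": 0.35, "dy": 0, "dz": 0.02, "wx": 0, "wy": 0, "wz": 0, "grip": 1},
    {"dx": 0.1, "dy": 0, "dz": 0.02, "wx": 0, "wy": 0, "wz": 0, "grip": 1},
    {"dx": 0, "dy": 0, "dz": 0, "wx": 0, "wy": 0, "wz": 0, "grip": 1}
  ]
}}

```text
time: 28.03
position: [611.8, -129.9, 217.3]
tool_rot: [-0.495, -0.503, -0.498, 0.503]
contact_force: [-0.1, -0.4, -2.7]
opening: 0.106
```

>>> {"op": "carry_out", "data": {
  "commands": [
    {"dx": 0.03, "dy": 0, "dz": -0.3, "wx": 0, "wy": 0, "wz": 0, "grip": 1},
    {"dx": 0, "dy": 0, "dz": -0.3, "wx": 0, "wy": 0, "wz": 0, "grip": 1},
    {"dx": 0, "dy": 0, "dz": -0.2, "wx": 0, "wy": 0, "wz": 0, "grip": 1},
    {"dx": 0, "dy": 0, "dz": 0, "wx": 0, "wy": 0, "wz": 0, "grip": 1},
    {"dx": 0, "dy": 0, "dz": 0, "wx": 0, "wy": 0, "wz": 0, "grip": 1}
  ]
}}

```text
time: 28.45
position: [611.5, -129.5, 194.1]
tool_rot: [-0.495, -0.502, -0.499, 0.504]
contact_force: [0.2, -0.3, -1.2]
opening: 0.107
```

Run:
```python
from h import *
goal([614,53,194],-1)
im=env.grab_frame("wrist");c=cal("wrist");cv2.imwrite("pics/w16.png",im)
for y in range(-20,-140,-12):
    u,v=proj("wrist",[[613,y,174]],c)[0].astype(int);print(y,im[v,u].max(),end="; ")
```

```text
t 28.4 pos [ 611.5 -129.5  194.1] jaw -0.7 | d/25 [ 0.1  7.3 -0. ] wx,wy [-0.05 -0.07] wz -0.07 q [-0.39  0.2   1.63  0.    1.32 -0.38] op 0.107 F [ 0.2 -0.3 -1.2]
-20 150; -32 215; -44 223; -56 57; -68 154; -80 152; -92 151; -104 148; -116 104; -128 11;
```

>>> {"op": "carry_out", "data": {
  "commands": [
    {"dx": 0.06, "dy": 0.4, "dz": 0.03, "wx": 0, "wy": 0, "wz": 0, "grip": 1},
    {"dx": 0.02, "dy": 0.6, "dz": 0, "wx": 0, "wy": 0, "wz": 0, "grip": 1},
    {"dx": 0.01, "dy": 0.6, "dz": 0, "wx": 0, "wy": 0, "wz": 0, "grip": 1},
    {"dx": 0.01, "dy": 0.6, "dz": 0, "wx": 0, "wy": 0, "wz": 0, "grip": 1},
    {"dx": 0.01, "dy": 0.6, "dz": 0, "wx": 0, "wy": 0, "wz": 0, "grip": 1},
    {"dx": 0.01, "dy": 0.6, "dz": 0, "wx": 0, "wy": 0, "wz": 0, "grip": 1},
    {"dx": 0.01, "dy": 0.6, "dz": 0, "wx": 0, "wy": 0, "wz": 0, "grip": 1},
    {"dx": 0.01, "dy": 0.6, "dz": 0, "wx": 0, "wy": 0, "wz": 0, "grip": 1},
    {"dx": 0.01, "dy": 0.5, "dz": 0, "wx": 0, "wy": 0, "wz": 0, "grip": 1},
    {"dx": 0, "dy": 0.2, "dz": 0, "wx": 0, "wy": 0, "wz": 0, "grip": 1}
  ]
}}

```text
time: 29.33
position: [615.0, 18.2, 198.5]
tool_rot: [0.496, 0.504, 0.499, -0.502]
contact_force: [0.1, -0.8, -2.2]
opening: 0.107
```

Run:
```python
from h import *
goal([614.5,53,193.5],-1)
im=env.grab_frame("wrist");c=cal("wrist");cv2.imwrite("pics/w17.png",im)
for y in range(160,30,-4):
    u,v=proj("wrist",[[615,y,223]],c)[0].astype(int);print(y,im[v,u].max() if 0<=v<384 else None,end='; ')
```

```text
t 29.3 pos [615.   18.2 198.5] jaw -0.6 | d/25 [-0.02  1.39 -0.2 ] wx,wy [-0.07 -0.01] wz -0.08 q [-0.16  0.17  1.66  0.01  1.32 -0.15] op 0.107 F [ 0.1 -0.8 -2.2]
160 None; 156 None; 152 None; 148 None; 144 45; 140 47; 136 47; 132 51; 128 52; 124 14; 120 15; 116 113; 112 137; 108 141; 104 34; 100 35; 96 38; 92 62; 88 59; 84 59; 80 142; 76 148; 72 149; 68 148; 64 146; 60 146; 56 147; 52 146; 48 128; 44 106; 40 18; 36 17; 32 18;
```

>>> {"op": "carry_out", "data": {
  "commands": [
    {"dx": 0, "dy": 0.4, "dz": -0.1, "wx": 0, "wy": 0, "wz": 0, "grip": 1},
    {"dx": 0, "dy": 0.5, "dz": -0.05, "wx": 0, "wy": 0, "wz": 0, "grip": 1},
    {"dx": 0, "dy": 0.3, "dz": 0, "wx": 0, "wy": 0, "wz": 0, "grip": 1},
    {"dx": 0, "dy": 0.1, "dz": 0, "wx": 0, "wy": 0, "wz": 0, "grip": 1},
    {"dx": 0, "dy": 0, "dz": 0, "wx": 0, "wy": 0, "wz": 0, "grip": 1}
  ]
}}

```text
time: 29.8
position: [615.0, 54.2, 194.4]
tool_rot: [0.496, 0.504, 0.499, -0.502]
contact_force: [0.3, -0.4, -3.4]
opening: 0.103
```

>>> {"op": "carry_out", "data": {
  "commands": [
    {"dx": 0, "dy": -0.03, "dz": -0.05, "wx": 0, "wy": 0, "wz": 0, "grip": 1},
    {"dx": 0, "dy": 0, "dz": -0.02, "wx": 0, "wy": 0, "wz": 0, "grip": 1},
    {"dx": 0, "dy": 0, "dz": 0, "wx": 0, "wy": 0, "wz": 0, "grip": 0.3},
    {"dx": 0, "dy": 0, "dz": 0, "wx": 0, "wy": 0, "wz": 0, "grip": 0.3},
    {"dx": 0, "dy": 0, "dz": 0, "wx": 0, "wy": 0, "wz": 0, "grip": 0.3},
    {"dx": 0, "dy": 0, "dz": 0, "wx": 0, "wy": 0, "wz": 0, "grip": 0.3},
    {"dx": 0, "dy": 0, "dz": 0.4, "wx": 0, "wy": 0, "wz": 0, "grip": 0.3},
    {"dx": 0, "dy": 0, "dz": 0.8, "wx": 0, "wy": 0, "wz": 0, "grip": 0},
    {"dx": 0, "dy": 0, "dz": 0.8, "wx": 0, "wy": 0, "wz": 0, "grip": -0.5},
    {"dx": 0, "dy": 0, "dz": 0.6, "wx": 0, "wy": 0, "wz": 0, "grip": -1},
    {"dx": 0, "dy": 0, "dz": 0, "wx": 0, "wy": 0, "wz": 0, "grip": -1}
  ]
}}

```text
time: 30.72
position: [615.8, 50.7, 263.8]
tool_rot: [0.496, 0.505, 0.497, -0.502]
contact_force: [0.8, -0.9, 0.2]
opening: 0.599
```

Run:
```python
from h import *
goal([425,265,250],0)
t=env.grab_frame("top");cv2.imwrite("pics/t18.png",t)
t0=cv2.imread("pics/top0.png")
d=cv2.absdiff(t,t0).max(2)[225:295,130:225]
print("A region change px:",(d>40).sum())
```

```text
t 30.7 pos [615.8  50.7 263.8] jaw -0.8 | d/25 [-7.63  8.57 -0.55] wx,wy [-0.05  0.02] wz 0.18 q [-0.1   0.13  1.59  0.    1.43 -0.09] op 0.599 F [ 0.8 -0.9  0.2]
A region change px: 2333
```

>>> {"op": "carry_out", "data": {
  "commands": [
    {"dx": -0.7, "dy": 0.8, "dz": 0, "wx": -0.05, "wy": 0.02, "wz": 0, "grip": -1},
    {"dx": -0.7, "dy": 0.8, "dz": 0, "wx": 0, "wy": 0, "wz": 0, "grip": -1},
    {"dx": -0.7, "dy": 0.8, "dz": 0, "wx": 0, "wy": 0, "wz": 0, "grip": -1},
    {"dx": -0.7, "dy": 0.8, "dz": 0, "wx": 0, "wy": 0, "wz": 0, "grip": -1},
    {"dx": -0.7, "dy": 0.8, "dz": 0, "wx": 0, "wy": 0, "wz": 0, "grip": -1},
    {"dx": -0.7, "dy": 0.8, "dz": 0, "wx": 0, "wy": 0, "wz": 0, "grip": -1},
    {"dx": -0.7, "dy": 0.8, "dz": 0, "wx": 0, "wy": 0, "wz": 0, "grip": -1},
    {"dx": -0.7, "dy": 0.8, "dz": 0, "wx": 0, "wy": 0, "wz": 0, "grip": -1},
    {"dx": -0.7, "dy": 0.8, "dz": 0, "wx": 0, "wy": 0, "wz": 0, "grip": -1},
    {"dx": -0.7, "dy": 0.8, "dz": 0, "wx": 0, "wy": 0, "wz": 0, "grip": -1},
    {"dx": -0.3, "dy": 0.4, "dz": 0, "wx": 0, "wy": 0, "wz": 0, "grip": -1},
    {"dx": 0, "dy": 0, "dz": 0, "wx": 0, "wy": 0, "wz": 0, "grip": -1},
    {"dx": 0, "dy": 0, "dz": 0, "wx": 0, "wy": 0, "wz": 0, "grip": -1}
  ]
}}

```text
time: 31.85
position: [418.2, 265.3, 248.9]
tool_rot: [-0.492, -0.499, -0.499, 0.51]
contact_force: [-0.9, 0.5, -0.9]
opening: 1.002
```

Run:
```python
from h import *
goal([432,335,150],10)
im=env.grab_frame("wrist");c=cal("wrist");cv2.imwrite("pics/w19.png",im)
import pickle;pickle.dump(c,open("w19.pkl","wb"))
v=im.copy();px=proj("wrist",[[432,330,136]],c)[0];print(px)
try:
    r=tab(im,c,px,r=45);print(r);cv2.circle(v,tuple(int(a) for a in r[4]),2,(0,0,255),1)
except Exception as e: print(e)
cv2.imwrite("pics/w19b.png",cv2.resize(v[0:300,56:456],(800,600),interpolation=cv2.INTER_CUBIC))
```

```text
t 31.9 pos [418.2 265.3 248.9] jaw -1.1 | d/25 [ 0.55  2.79 -3.96] wx,wy [ 0.05 -0.22] wz 2.42 q [ 0.33 -0.15  1.89  0.    1.42  0.35] op 1.002 F [-0.9  0.5 -0.9]
[269.73915958 125.24036272]
(array([471.3, 330.9, 136. ]), np.float64(-0.9), np.float64(5.8), np.float64(20.1), (310.0, 123.5))
```

View pics/w19b.png

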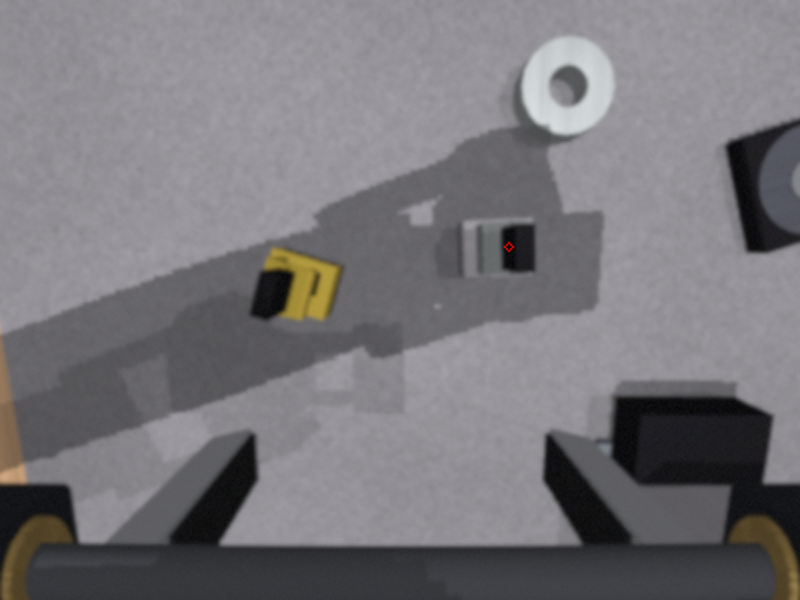

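The last module has been knocked aside: it is now at (505,247), about +40 mm in x, yaw ≈0. The dark blob includes the tab's left side face, so I use its right edge for the top.

Run:
```python
from h import *
import pickle;c=pickle.load(open("w19.pkl","rb"));im=cv2.imread("pics/w19.png")
r=tab(im,c,(316,124),r=26);print(r)
g=im.max(2)
for row in range(108,140,3): print(row,g[row,284:330:2])
for u in (536,): print(onz("wrist",[(56+u/2,111),(56+u/2,135)],136,c))
print(onz("wrist",[(56+503/2,123)],95,c))
```

```text
(array([475.7, 330.8, 136. ]), np.float64(-0.9), np.float64(14.5), np.float64(20.1), (314.5, 123.5))
108 [105 106 106 106 111 110 110 110 111 112 113 114 118 118 119 122 118 120
 126 117 107 106 105]
111 [ 98 100 142 155 155 147 134 137 133 133 133 131 128 117 107 109 107 108
 111  99 104 106 107]
114 [ 83  93 137 149 145 105  91 120 117 118 120  93  45  30  19  31  33  34
  31  47  98 107 107]
117 [ 79  85 122 133 131 101  82 106 107 106 107  72  17  15  14  29  32  34
  33  45  98 107 106]
120 [ 81  85 121 133 131  99  82 104 106 107 107  73  17  15  13  26  33  33
  31  44 100 108 106]
123 [ 85  83 122 133 133 101  84 104 105 106 107  74  17  12  12  27  31  32
  31  44  96 107 106]
126 [ 83  80 118 131 131 105  85 105 106 106 107  81  23  12  15  28  30  30
  31  43  96 108 107]
129 [ 85  80 116 129 130 105  82  99 108 107 107  82  25  12  14  26  31  33
  31  43  96 107 109]
132 [ 85  80 116 130 129 107  82 103 106 107 107  83  23  15   9  25  31  31
  31  44  96 109 110]
135 [ 85  74 112 130 128 110  87 104 107 108 109 104  86  73  52  49  50  54
  65  68  99 108 110]
138 [ 93  90 108 120 121 118 114 112 111 120 120 118 117 117 114 116 114 112
 111 109 109 109 106]
[[484.64132925 342.62619863 136.        ]
 [485.27990272 319.69840058 136.        ]]
[[475.26067317 331.4308105   95.        ]]
```

>>> {"op": "carry_out", "data": {
  "commands": [
    {"dx": 0.4, "dy": 0.4, "dz": 0, "wx": 0.05, "wy": -0.22, "wz": 0, "grip": -1},
    {"dx": 0.45, "dy": 0.45, "dz": 0, "wx": 0, "wy": 0, "wz": 0, "grip": -1},
    {"dx": 0.45, "dy": 0.5, "dz": -0.4, "wx": 0, "wy": 0, "wz": 0, "grip": -1},
    {"dx": 0.45, "dy": 0.5, "dz": -0.7, "wx": 0, "wy": 0, "wz": 0, "grip": -1},
    {"dx": 0.4, "dy": 0.4, "dz": -0.8, "wx": 0, "wy": 0, "wz": 0, "grip": -1},
    {"dx": 0.2, "dy": 0.2, "dz": -0.8, "wx": 0, "wy": 0, "wz": 0, "grip": -1},
    {"dx": 0, "dy": 0, "dz": -0.3, "wx": 0, "wy": 0, "wz": 0, "grip": -0.3},
    {"dx": 0, "dy": 0, "dz": 0, "wx": 0, "wy": 0, "wz": 0, "grip": -0.3},
    {"dx": 0, "dy": 0, "dz": 0, "wx": 0, "wy": 0, "wz": 0, "grip": -0.3}
  ]
}}

```text
time: 32.65
position: [490.8, 326.1, 170.0]
tool_rot: [0.494, 0.511, 0.49, -0.505]
contact_force: [0.6, 0.2, -0.6]
opening: 0.824
```

Run:
```python
from h import *
goal([479.5,331,104],-1)
im,c=strip([479.5,331,136]);cv2.imwrite("pics/w20.png",im)
g=im.max(2)
for row in range(165,232,6): print(row,g[row,216:296:4])
```

```text
t 32.6 pos [490.8 326.1 170. ] jaw -1.9 | d/25 [-0.45  0.2  -2.64] wx,wy [-0.03  0.13] wz 0.19 q [ 0.4   0.13  1.75 -0.    1.24  0.43] op 0.824 F [ 0.6  0.2 -0.6]
[239. 208.]
177 ......................................................................
182 ......................................................................
187 .......................#####..........................................
192 ......................######..........................................
197 ......................#######.........................................
202 ......................#######.........................................
207 ......................#######.........................................
212 .......................######.........................................
217 .......................#####..........................................
222 .##.............................................................##....
227 ###.............................................................###...
232 ###.............................................................#####.
165 [110  97  93  67  85 
[... 318 characters left out ...]
156]
189 [ 92  90 126 110 101  18  14  13 106 113 122 130 118 113 124 159 169 164
 166 165]
195 [106 102 124 114  67  22  19  21  98 112 121 130 140 162 163 163 160 167
 161 166]
201 [147 159 148 115  81  18  18  22  91 114 121 144 151 167 167 165 168 164
 165 167]
207 [165 166 162 130  97  21  23  18  88 116 128 149 154 164 169 160 164 169
 166 166]
213 [149 150 152 146 135  24  22  23 123 146 146 145 147 165 165 161 162 162
 165 165]
219 [162 165 163 156 142  29  22  25 129 145 144 148 149 154 161 166 164 160
 166 163]
225 [166 165 163 167 160 161 157 161 165 161 161 160 161 161 162 161 161 162
 166 165]
231 [167 161 164 169 164 163 165 158 163 164 162 165 163 166 164 168 162 165
 165 162]
```

>>> {"op": "carry_out", "data": {
  "commands": [
    {"dx": -0.4, "dy": 0.17, "dz": -0.4, "wx": -0.03, "wy": 0.13, "wz": 0.15, "grip": -0.3},
    {"dx": 0, "dy": 0, "dz": -0.6, "wx": 0, "wy": 0, "wz": 0, "grip": 0},
    {"dx": 0, "dy": 0, "dz": -0.6, "wx": 0, "wy": 0, "wz": 0, "grip": 0},
    {"dx": 0, "dy": 0, "dz": -0.5, "wx": 0, "wy": 0, "wz": 0, "grip": 0.1},
    {"dx": 0, "dy": 0, "dz": -0.4, "wx": 0, "wy": 0, "wz": 0, "grip": 0.1},
    {"dx": 0, "dy": 0, "dz": 0, "wx": 0, "wy": 0, "wz": 0, "grip": 0.2}
  ]
}}

```text
time: 33.2
position: [481.0, 331.7, 110.5]
tool_rot: [0.496, 0.508, 0.494, -0.501]
contact_force: [-0.2, -0.4, 0.1]
opening: 0.416
```

Run:
```python
from h import *
goal([480,332,104],-1)
```

```text
t 33.2 pos [481.  331.7 110.5] jaw -1.1 | d/25 [-0.04  0.01 -0.26] wx,wy [-0.06  0.11] wz 0.02 q [0.41 0.19 1.81 0.   1.13 0.43] op 0.416 F [-0.2 -0.4  0.1]
```

>>> {"op": "carry_out", "data": {
  "commands": [
    {"dx": -0.04, "dy": 0, "dz": -0.2, "wx": -0.06, "wy": 0.11, "wz": 0, "grip": 0.4},
    {"dx": 0, "dy": 0, "dz": 0, "wx": 0, "wy": 0, "wz": 0, "grip": 1},
    {"dx": 0, "dy": 0, "dz": 0, "wx": 0, "wy": 0, "wz": 0, "grip": 1},
    {"dx": 0, "dy": 0, "dz": 0, "wx": 0, "wy": 0, "wz": 0, "grip": 1},
    {"dx": 0, "dy": 0, "dz": 0, "wx": 0, "wy": 0, "wz": 0, "grip": 1},
    {"dx": 0, "dy": 0, "dz": 0, "wx": 0, "wy": 0, "wz": 0, "grip": 1},
    {"dx": 0, "dy": 0, "dz": 0, "wx": 0, "wy": 0, "wz": 0, "grip": 1}
  ]
}}

```text
time: 33.78
position: [480.6, 332.3, 107.0]
tool_rot: [0.496, 0.505, 0.495, -0.504]
contact_force: [-0.3, -0.0, -1.3]
opening: 0.104
```

>>> {"op": "carry_out", "data": {
  "commands": [
    {"dx": 0, "dy": 0, "dz": 0.5, "wx": 0, "wy": 0, "wz": 0, "grip": 1},
    {"dx": 0, "dy": 0, "dz": 0.9, "wx": 0, "wy": 0, "wz": 0, "grip": 1},
    {"dx": 0, "dy": 0, "dz": 0.9, "wx": 0, "wy": 0, "wz": 0, "grip": 1},
    {"dx": 0, "dy": -0.3, "dz": 0.9, "wx": 0, "wy": 0, "wz": 0, "grip": 1},
    {"dx": 0, "dy": -0.6, "dz": 0.9, "wx": 0, "wy": 0, "wz": 0, "grip": 1},
    {"dx": 0.1, "dy": -0.9, "dz": 0.2, "wx": 0, "wy": 0, "wz": 0, "grip": 1},
    {"dx": 0.1, "dy": -0.9, "dz": 0, "wx": 0, "wy": 0, "wz": 0, "grip": 1},
    {"dx": 0.1, "dy": -0.9, "dz": 0, "wx": 0, "wy": 0, "wz": 0, "grip": 1},
    {"dx": 0.1, "dy": -0.9, "dz": 0, "wx": 0, "wy": 0, "wz": 0, "grip": 1},
    {"dx": 0.1, "dy": -0.9, "dz": 0, "wx": 0, "wy": 0, "wz": 0, "grip": 1},
    {"dx": 0.1, "dy": -0.9, "dz": 0, "wx": 0, "wy": 0, "wz": 0, "grip": 1},
    {"dx": 0.1, "dy": -0.9, "dz": 0, "wx": 0, "wy": 0, "wz": 0, "grip": 1},
    {"dx": 0.1, "dy": -0.9, "dz": 0, "wx": 0, "wy": 0, "wz": 0, "grip": 1},
    {"dx": 0.1, "dy": -0.9, "dz": 0, "wx": 0, "wy": 0, "wz": 0, "grip": 1},
    {"dx": 0.1, "dy": -0.9, "dz": 0, "wx": 0, "wy": 0, "wz": 0, "grip": 1},
    {"dx": 0.1, "dy": -0.9, "dz": 0, "wx": 0, "wy": 0, "wz": 0, "grip": 1},
    {"dx": 0.1, "dy": -0.9, "dz": 0, "wx": 0, "wy": 0, "wz": 0, "grip": 1},
    {"dx": 0.1, "dy": -0.9, "dz": 0, "wx": 0, "wy": 0, "wz": 0, "grip": 1},
    {"dx": 0.1, "dy": -0.8, "dz": 0, "wx": 0, "wy": 0, "wz": 0, "grip": 1},
    {"dx": 0.1, "dy": -0.8, "dz": 0, "wx": 0, "wy": 0, "wz": 0, "grip": 1}
  ]
}}

```text
time: 35.45
position: [516.3, -36.4, 239.4]
tool_rot: [0.502, 0.508, 0.493, -0.498]
contact_force: [-0.2, 0.8, -1.9]
opening: 0.105
```

Run:
```python
from h import *
goal([540,-135,217],-1)
```

```text
t 35.5 pos [516.3 -36.4 239.4] jaw -0.6 | d/25 [ 0.95 -3.94 -0.9 ] wx,wy [-0.01  0.23] wz -0.08 q [-0.29 -0.11  1.87  0.01  1.37 -0.28] op 0.105 F [-0.2  0.8 -1.9]
```

>>> {"op": "carry_out", "data": {
  "commands": [
    {"dx": 0.15, "dy": -0.6, "dz": -0.2, "wx": 0, "wy": 0.15, "wz": -0.08, "grip": 1},
    {"dx": 0.15, "dy": -0.7, "dz": -0.2, "wx": 0, "wy": 0, "wz": 0, "grip": 1},
    {"dx": 0.2, "dy": -0.7, "dz": -0.2, "wx": 0, "wy": 0, "wz": 0, "grip": 1},
    {"dx": 0.2, "dy": -0.7, "dz": -0.2, "wx": 0, "wy": 0, "wz": 0, "grip": 1},
    {"dx": 0.2, "dy": -0.5, "dz": -0.1, "wx": 0, "wy": 0, "wz": 0, "grip": 1},
    {"dx": 0.1, "dy": -0.2, "dz": 0, "wx": 0, "wy": 0, "wz": 0, "grip": 1},
    {"dx": 0, "dy": 0, "dz": 0, "wx": 0, "wy": 0, "wz": 0, "grip": 1},
    {"dx": 0, "dy": 0, "dz": 0, "wx": 0, "wy": 0, "wz": 0, "grip": 1}
  ]
}}

```text
time: 36.12
position: [542.9, -129.7, 223.6]
tool_rot: [0.498, 0.509, 0.49, -0.503]
contact_force: [0.8, 0.4, -2.2]
opening: 0.104
```

Run:
```python
from h import *
goal([565,-135,216.5],-1)
im=env.grab_frame("scene");cv2.imwrite("pics/s21.png",im)
u,v=proj("scene",[[545,-135,190]])[0].astype(int)
cv2.imwrite("pics/s21b.png",cv2.resize(im[v-60:v+60,u-60:u+60],(600,600),interpolation=cv2.INTER_CUBIC))
```

```text
t 36.1 pos [ 542.9 -129.7  223.6] jaw -1.3 | d/25 [ 0.89 -0.21 -0.28] wx,wy [0.02 0.16] wz 0.07 q [-0.44  0.01  1.79  0.    1.34 -0.42] op 0.104 F [ 0.8  0.4 -2.2]
```

View pics/s21b.png

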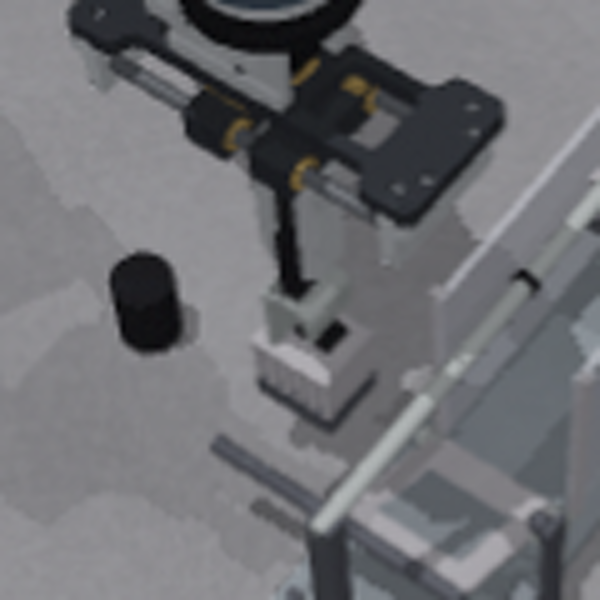

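The hook opens towards the rail (stem at (275,310), lip at (325,310)). Proceeding.

>>> {"op": "carry_out", "data": {
  "commands": [
    {"dx": 0, "dy": -0.15, "dz": -0.28, "wx": 0, "wy": 0.16, "wz": 0, "grip": 1},
    {"dx": 0.3, "dy": 0, "dz": 0, "wx": 0, "wy": 0, "wz": 0, "grip": 1},
    {"dx": 0.35, "dy": 0, "dz": 0, "wx": 0, "wy": 0, "wz": 0, "grip": 1},
    {"dx": 0.3, "dy": 0, "dz": 0, "wx": 0, "wy": 0, "wz": 0, "grip": 1},
    {"dx": 0, "dy": 0, "dz": 0, "wx": 0, "wy": 0, "wz": 0, "grip": 1}
  ]
}}

```text
time: 36.58
position: [569.1, -130.8, 216.8]
tool_rot: [-0.496, -0.504, -0.494, 0.505]
contact_force: [-0.1, -0.4, -1.1]
opening: 0.105
```

>>> {"op": "carry_out", "data": {
  "commands": [
    {"dx": 0.3, "dy": 0, "dz": 0, "wx": 0, "wy": 0, "wz": 0, "grip": 1},
    {"dx": 0.35, "dy": 0, "dz": 0, "wx": 0, "wy": 0, "wz": 0, "grip": 1},
    {"dx": 0.35, "dy": 0, "dz": 0.02, "wx": 0, "wy": 0, "wz": 0, "grip": 1},
    {"dx": 0.35, "dy": 0, "dz": 0.02, "wx": 0, "wy": 0, "wz": 0, "grip": 1},
    {"dx": 0.15, "dy": 0, "dz": 0.02, "wx": 0, "wy": 0, "wz": 0, "grip": 1},
    {"dx": 0, "dy": 0, "dz": 0, "wx": 0, "wy": 0, "wz": 0, "grip": 1}
  ]
}}

```text
time: 37.08
position: [611.8, -130.1, 218.2]
tool_rot: [-0.496, -0.504, -0.495, 0.505]
contact_force: [-0.2, 0.1, -2.4]
opening: 0.11
```

>>> {"op": "carry_out", "data": {
  "commands": [
    {"dx": 0.03, "dy": 0, "dz": -0.3, "wx": 0, "wy": 0, "wz": 0, "grip": 1},
    {"dx": 0, "dy": 0, "dz": -0.3, "wx": 0, "wy": 0, "wz": 0, "grip": 1},
    {"dx": 0, "dy": 0, "dz": -0.2, "wx": 0, "wy": 0, "wz": 0, "grip": 1},
    {"dx": 0, "dy": 0, "dz": -0.05, "wx": 0, "wy": 0, "wz": 0, "grip": 1},
    {"dx": 0, "dy": 0, "dz": 0, "wx": 0, "wy": 0, "wz": 0, "grip": 1}
  ]
}}

```text
time: 37.5
position: [612.3, -130.2, 194.8]
tool_rot: [-0.496, -0.504, -0.495, 0.505]
contact_force: [-0.0, 0.3, 3.8]
opening: 0.103
```

Run:
```python
from h import *
goal([614,12,194],-1)
im=env.grab_frame("wrist");c=cal("wrist");cv2.imwrite("pics/w22.png",im)
for y in range(-20,-140,-12):
    u,v=proj("wrist",[[613,y,174]],c)[0].astype(int);print(y,im[v,u].max(),end="; ")
```

```text
t 37.5 pos [ 612.3 -130.2  194.8] jaw -1.1 | d/25 [ 0.07  5.69 -0.03] wx,wy [0.02 0.  ] wz 0.01 q [-0.39  0.2   1.63 -0.    1.31 -0.37] op 0.103 F [-0.   0.3  3.8]
-20 144; -32 213; -44 224; -56 55; -68 153; -80 151; -92 149; -104 148; -116 121; -128 18;
```

>>> {"op": "carry_out", "data": {
  "commands": [
    {"dx": 0.04, "dy": 0.4, "dz": 0.06, "wx": 0, "wy": 0, "wz": 0, "grip": 1},
    {"dx": 0.02, "dy": 0.6, "dz": 0, "wx": 0, "wy": 0, "wz": 0, "grip": 1},
    {"dx": 0.01, "dy": 0.6, "dz": 0, "wx": 0, "wy": 0, "wz": 0, "grip": 1},
    {"dx": 0.01, "dy": 0.6, "dz": 0, "wx": 0, "wy": 0, "wz": 0, "grip": 1},
    {"dx": 0.01, "dy": 0.6, "dz": 0, "wx": 0, "wy": 0, "wz": 0, "grip": 1},
    {"dx": 0.01, "dy": 0.6, "dz": 0, "wx": 0, "wy": 0, "wz": 0, "grip": 1},
    {"dx": 0.01, "dy": 0.6, "dz": 0, "wx": 0, "wy": 0, "wz": 0, "grip": 1},
    {"dx": 0, "dy": 0.4, "dz": 0, "wx": 0, "wy": 0, "wz": 0, "grip": 1},
    {"dx": 0, "dy": 0.1, "dz": 0, "wx": 0, "wy": 0, "wz": 0, "grip": 1},
    {"dx": 0, "dy": 0, "dz": 0, "wx": 0, "wy": 0, "wz": 0, "grip": 1}
  ]
}}

```text
time: 38.38
position: [612.8, -2.9, 196.3]
tool_rot: [-0.496, -0.504, -0.496, 0.504]
contact_force: [0.4, 0.6, -2.2]
opening: 0.106
```

Run:
```python
from h import *
goal([614,12,194.5],-1)
im=env.grab_frame("wrist");c=cal("wrist");cv2.imwrite("pics/w23.png",im)
for y in range(120,0,-4):
    u,v=proj("wrist",[[615,y,223]],c)[0].astype(int);print(y,im[v,u].max() if 0<=v<384 else None,end='; ')
```

```text
t 38.4 pos [612.8  -2.9 196.3] jaw -0.9 | d/25 [ 0.05  0.59 -0.07] wx,wy [-0.01 -0.01] wz -0.02 q [-0.19  0.17  1.66  0.    1.31 -0.17] op 0.106 F [ 0.4  0.6 -2.2]
120 21; 116 19; 112 26; 108 110; 104 33; 100 36; 96 36; 92 34; 88 36; 84 38; 80 17; 76 161; 72 227; 68 170; 64 35; 60 36; 56 37; 52 36; 48 33; 44 33; 40 154; 36 153; 32 151; 28 148; 24 127; 20 114; 16 15; 12 19; 8 18; 4 23;
```

>>> {"op": "carry_out", "data": {
  "commands": [
    {"dx": 0.04, "dy": 0.3, "dz": 0, "wx": 0, "wy": 0, "wz": 0, "grip": 1},
    {"dx": 0, "dy": 0.05, "dz": -0.05, "wx": 0, "wy": 0, "wz": 0, "grip": 1},
    {"dx": 0, "dy": 0, "dz": -0.05, "wx": 0, "wy": 0, "wz": 0, "grip": 1},
    {"dx": 0, "dy": 0, "dz": 0, "wx": 0, "wy": 0, "wz": 0, "grip": 1}
  ]
}}

```text
time: 38.77
position: [614.2, 4.8, 194.5]
tool_rot: [-0.495, -0.505, -0.495, 0.505]
contact_force: [-1.0, 0.5, -0.7]
opening: 0.101
```

>>> {"op": "carry_out", "data": {
  "commands": [
    {"dx": 0, "dy": 0, "dz": 0, "wx": 0, "wy": 0, "wz": 0, "grip": 0.3},
    {"dx": 0, "dy": 0, "dz": 0, "wx": 0, "wy": 0, "wz": 0, "grip": 0.3},
    {"dx": 0, "dy": 0, "dz": 0, "wx": 0, "wy": 0, "wz": 0, "grip": 0.3},
    {"dx": 0, "dy": 0, "dz": 0, "wx": 0, "wy": 0, "wz": 0, "grip": 0.3},
    {"dx": 0, "dy": 0, "dz": 0.4, "wx": 0, "wy": 0, "wz": 0, "grip": 0.3},
    {"dx": 0, "dy": 0, "dz": 0.8, "wx": 0, "wy": 0, "wz": 0, "grip": 0.3},
    {"dx": 0, "dy": 0, "dz": 0.8, "wx": 0, "wy": 0, "wz": 0, "grip": 0.5},
    {"dx": 0, "dy": 0, "dz": 0.6, "wx": 0, "wy": 0, "wz": 0, "grip": 1},
    {"dx": 0, "dy": 0, "dz": 0, "wx": 0, "wy": 0, "wz": 0, "grip": 1}
  ]
}}

```text
time: 39.52
position: [614.5, 2.8, 264.5]
tool_rot: [0.495, 0.505, 0.494, -0.505]
contact_force: [0.5, -0.4, 0.8]
opening: 0.172
```

Run:
```python
from h import *
goal([520,-205,250],-90)
im=env.grab_frame("wrist");c=cal("wrist");cv2.imwrite("pics/w24.png",im)
```

```text
t 39.5 pos [614.5   2.8 264.5] jaw -1.2 | d/25 [-3.78 -8.31 -0.58] wx,wy [0.01 0.01] wz -19.37 q [-0.18  0.12  1.59 -0.    1.43 -0.16] op 0.172 F [ 0.5 -0.4  0.8]
```

>>> {"op": "carry_out", "data": {
  "commands": [
    {"dx": -0.3, "dy": -0.4, "dz": 0, "wx": 0, "wy": 0, "wz": -0.95, "grip": 1},
    {"dx": -0.3, "dy": -0.5, "dz": 0, "wx": 0, "wy": 0, "wz": -0.95, "grip": 1},
    {"dx": -0.3, "dy": -0.5, "dz": 0, "wx": 0, "wy": 0, "wz": -0.95, "grip": 1},
    {"dx": -0.3, "dy": -0.5, "dz": 0, "wx": 0, "wy": 0, "wz": -0.95, "grip": 1},
    {"dx": -0.3, "dy": -0.5, "dz": 0, "wx": 0, "wy": 0, "wz": -0.95, "grip": 1},
    {"dx": -0.3, "dy": -0.5, "dz": 0, "wx": 0, "wy": 0, "wz": -0.95, "grip": 1},
    {"dx": -0.3, "dy": -0.5, "dz": 0, "wx": 0, "wy": 0, "wz": -0.95, "grip": 1},
    {"dx": -0.3, "dy": -0.5, "dz": 0, "wx": 0, "wy": 0, "wz": -0.95, "grip": 1},
    {"dx": -0.3, "dy": -0.5, "dz": 0, "wx": 0, "wy": 0, "wz": -0.95, "grip": 1},
    {"dx": -0.3, "dy": -0.5, "dz": 0, "wx": 0, "wy": 0, "wz": -0.95, "grip": 1},
    {"dx": -0.3, "dy": -0.5, "dz": 0, "wx": 0, "wy": 0, "wz": -0.95, "grip": 1},
    {"dx": -0.3, "dy": -0.5, "dz": 0, "wx": 0, "wy": 0, "wz": -0.95, "grip": 1},
    {"dx": -0.2, "dy": -0.5, "dz": 0, "wx": 0, "wy": 0, "wz": -0.95, "grip": 1},
    {"dx": 0, "dy": -0.5, "dz": 0, "wx": 0, "wy": 0, "wz": -0.95, "grip": 1},
    {"dx": 0, "dy": -0.5, "dz": 0, "wx": 0, "wy": 0, "wz": -0.95, "grip": 1},
    {"dx": 0, "dy": -0.5, "dz": 0, "wx": 0, "wy": 0, "wz": -0.95, "grip": 1},
    {"dx": 0, "dy": -0.4, "dz": 0, "wx": 0, "wy": 0, "wz": -0.95, "grip": 1},
    {"dx": 0, "dy": 0, "dz": 0, "wx": 0, "wy": 0, "wz": -0.95, "grip": 1},
    {"dx": 0, "dy": 0, "dz": 0, "wx": 0, "wy": 0, "wz": -0.95, "grip": 1},
    {"dx": 0, "dy": 0, "dz": 0, "wx": 0, "wy": 0, "wz": 0, "grip": 1}
  ]
}}

```text
time: 41.23
position: [504.2, -210.4, 241.3]
tool_rot: [-0.002, -0.702, -0.02, 0.712]
contact_force: [-0.5, 0.3, 0.5]
opening: 0.008
```

Run:
```python
from h import *
goal([522,-203,55],-90)
im=env.grab_frame("wrist");c=cal("wrist");cv2.imwrite("pics/w25.png",im)
g=im.max(2)
for y in range(-120,-200,-4):
    u,v=proj("wrist",[[550,y,65]],c)[0].astype(int);print(y,g[v,u] if 0<=v<384 and 0<=u<512 else None,end='; ')
```

```text
t 41.2 pos [ 504.2 -210.4  241.3] jaw -88.2 | d/25 [ 0.71  0.3  -7.45] wx,wy [-0.31 -0.19] wz -0.4 q [-0.61 -0.01  1.77  0.01  1.41  0.93] op 0.008 F [-0.5  0.3  0.5]
-120 108; -124 109; -128 107; -132 110; -136 110; -140 108; -144 107; -148 110; -152 109; -156 103; -160 70; -164 68; -168 89; -172 94; -176 92; -180 109; -184 107; -188 109; -192 105; -196 107;
```

>>> {"op": "carry_out", "data": {
  "commands": [
    {"dx": 0.35, "dy": 0.25, "dz": 0, "wx": -0.31, "wy": -0.19, "wz": -0.4, "grip": 1},
    {"dx": 0.35, "dy": 0, "dz": -0.5, "wx": 0, "wy": 0, "wz": 0, "grip": 1},
    {"dx": 0, "dy": 0, "dz": -0.9, "wx": 0, "wy": 0, "wz": 0, "grip": 1},
    {"dx": 0, "dy": 0, "dz": -0.9, "wx": 0, "wy": 0, "wz": 0, "grip": 1},
    {"dx": 0, "dy": 0, "dz": -0.9, "wx": 0, "wy": 0, "wz": 0, "grip": 1},
    {"dx": 0, "dy": 0, "dz": -0.9, "wx": 0, "wy": 0, "wz": 0, "grip": 1},
    {"dx": 0, "dy": 0, "dz": -0.9, "wx": 0, "wy": 0, "wz": 0, "grip": 1},
    {"dx": 0, "dy": 0, "dz": -0.8, "wx": 0, "wy": 0, "wz": 0, "grip": 1},
    {"dx": 0, "dy": 0, "dz": -0.6, "wx": 0, "wy": 0, "wz": 0, "grip": 1},
    {"dx": 0, "dy": 0, "dz": -0.2, "wx": 0, "wy": 0, "wz": 0, "grip": 1},
    {"dx": 0, "dy": 0, "dz": 0, "wx": 0, "wy": 0, "wz": 0, "grip": 1}
  ]
}}

```text
time: 42.2
position: [520.2, -199.7, 66.2]
tool_rot: [-0.01, -0.707, -0.01, 0.707]
contact_force: [0.1, -0.2, 0.4]
opening: 0.007
```

>>> {"op": "carry_out", "data": {
  "commands": [
    {"dx": 0, "dy": 0, "dz": -0.45, "wx": 0, "wy": 0, "wz": 0, "grip": 1},
    {"dx": 0, "dy": 0.2, "dz": -0.05, "wx": 0, "wy": 0, "wz": 0, "grip": 1},
    {"dx": 0, "dy": 0.4, "dz": 0, "wx": 0, "wy": 0, "wz": 0, "grip": 1},
    {"dx": 0, "dy": 0.4, "dz": 0, "wx": 0, "wy": 0, "wz": 0, "grip": 1},
    {"dx": 0, "dy": 0.4, "dz": 0, "wx": 0, "wy": 0, "wz": 0, "grip": 1},
    {"dx": 0, "dy": 0.4, "dz": 0, "wx": 0, "wy": 0, "wz": 0, "grip": 1}
  ]
}}

```text
time: 42.7
position: [522.0, -174.8, 64.1]
tool_rot: [-0.033, -0.706, 0.003, 0.707]
contact_force: [-15.8, -27.8, 11.9]
opening: 0.004
```

>>> {"op": "carry_out", "data": {
  "commands": [
    {"dx": 0, "dy": 0.4, "dz": 0, "wx": 0, "wy": 0, "wz": 0, "grip": 1},
    {"dx": 0, "dy": 0.4, "dz": 0, "wx": 0, "wy": 0, "wz": 0, "grip": 1},
    {"dx": 0, "dy": 0.4, "dz": 0, "wx": 0, "wy": 0, "wz": 0, "grip": 1},
    {"dx": 0, "dy": 0.4, "dz": 0, "wx": 0, "wy": 0, "wz": 0, "grip": 1}
  ]
}}

```text
time: 43.03
position: [522.5, -161.8, 82.9]
tool_rot: [-0.061, -0.703, 0.021, 0.708]
contact_force: [-12.9, -18.0, 14.2]
opening: 0.005
```

Run:
```python
from h import *
s,p,R=tool();print(R.round(3),s["moment"],s["joint_efforts"].round(1));goal([522,-145,85],-90)
im=env.grab_frame("wrist");c=cal("wrist");cv2.imwrite("pics/w26.png",im)
im=env.grab_frame("scene");cv2.imwrite("pics/s26.png",im)
u,v=proj("scene",[[560,-140,90]])[0].astype(int);print(u,v)
a=cv2.resize(im[v-60:v+60,u-50:u+50],(500,600),interpolation=cv2.INTER_CUBIC)
b=cv2.resize(cv2.imread("pics/w26.png"),(300,225));b=np.vstack([b,np.zeros((375,300,3),np.uint8)])
cv2.imwrite("pics/s26b.png",np.hstack([a,b]))
```

```text
[[-0.003  0.056 -0.998]
 [-0.115 -0.992 -0.055]
 [-0.993  0.115  0.01 ]] [-3.3752536   2.46760355 -0.17795048] [ 10.6 -25.8 -23.2   5.2  -1.5  -0.1]
t 43.0 pos [ 522.5 -161.8   82.9] jaw -86.8 | d/25 [-0.02  0.67  0.08] wx,wy [ 1.44 -0.04] wz -0.71 q [-0.45  0.14  1.93 -0.12  1.03  1.12] op 0.005 F [-12.9 -18.   14.2]
217 245
```

View pics/s26b.png

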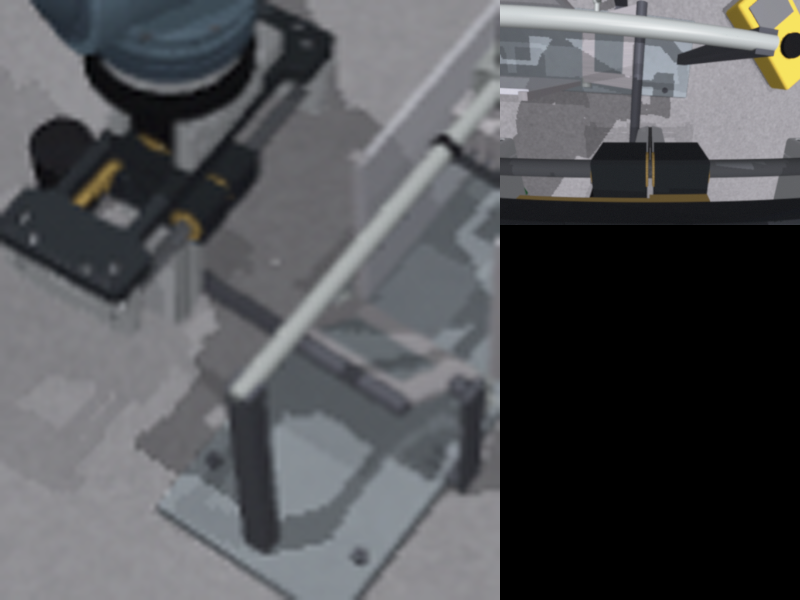

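Only the fingers touch the bar; it is partly raised but friction on the rising bar resists a level push. I back off, straighten, and push again along the bar's arc.

>>> {"op": "carry_out", "data": {
  "commands": [
    {"dx": 0, "dy": -0.6, "dz": 0, "wx": 0, "wy": 0, "wz": 0, "grip": 1},
    {"dx": 0, "dy": -0.6, "dz": 0, "wx": 0.5, "wy": 0, "wz": -0.3, "grip": 1},
    {"dx": 0, "dy": -0.5, "dz": 0, "wx": 0.5, "wy": 0, "wz": -0.3, "grip": 1},
    {"dx": 0, "dy": 0, "dz": -0.4, "wx": 0.4, "wy": 0, "wz": -0.1, "grip": 1},
    {"dx": 0, "dy": 0, "dz": -0.5, "wx": 0, "wy": 0, "wz": 0, "grip": 1},
    {"dx": 0, "dy": 0, "dz": -0.4, "wx": 0, "wy": 0, "wz": 0, "grip": 1},
    {"dx": 0, "dy": 0, "dz": 0, "wx": 0, "wy": 0, "wz": 0, "grip": 1}
  ]
}}

```text
time: 43.72
position: [529.3, -203.4, 59.9]
tool_rot: [0.005, 0.712, -0.002, -0.703]
contact_force: [-0.5, 0.2, -1.4]
opening: 0.006
```

Run:
```python
from h import *
goal([522,-185,50],-90)
im=env.grab_frame("wrist");c=cal("wrist");cv2.imwrite("pics/w27.png",im);g=im.max(2)
for z in (65,90):
  for y in range(-120,-190,-4):
    u,v=proj("wrist",[[550,y,z]],c)[0].astype(int);print(y,g[v,u] if 0<=v<384 and 0<=u<512 else None,end='; ')
  print()
```

```text
t 43.7 pos [ 529.3 -203.4   59.9] jaw -89.8 | d/25 [-0.29  0.74 -0.4 ] wx,wy [0.12 0.16] wz -0.05 q [-0.57  0.22  1.87 -0.    1.03  1.  ] op 0.006 F [-0.5  0.2 -1.4]
-120 116; -124 117; -128 118; -132 119; -136 116; -140 114; -144 118; -148 114; -152 111; -156 119; -160 74; -164 73; -168 78; -172 115; -176 102; -180 105; -184 118; -188 114; 
-120 117; -124 120; -128 113; -132 118; -136 121; -140 116; -144 117; -148 117; -152 117; -156 119; -160 112; -164 103; -168 75; -172 59; -176 114; -180 98; -184 110; -188 118;
```

>>> {"op": "carry_out", "data": {
  "commands": [
    {"dx": -0.2, "dy": 0.2, "dz": -0.4, "wx": 0.12, "wy": 0.16, "wz": 0, "grip": 1},
    {"dx": 0, "dy": 0.3, "dz": -0.3, "wx": 0, "wy": 0, "wz": 0, "grip": 1},
    {"dx": 0, "dy": 0.15, "dz": 0, "wx": 0, "wy": 0, "wz": 0, "grip": 1},
    {"dx": 0, "dy": 0, "dz": 0, "wx": 0, "wy": 0, "wz": 0, "grip": 1}
  ]
}}

```text
time: 44.1
position: [524.0, -182.9, 41.2]
tool_rot: [-0.002, -0.707, -0.003, 0.708]
contact_force: [0.3, -0.4, 0.3]
opening: 0.001
```

>>> {"op": "carry_out", "data": {
  "commands": [
    {"dx": 0, "dy": 0.25, "dz": 0.2, "wx": 0, "wy": 0, "wz": 0, "grip": 1},
    {"dx": 0, "dy": 0.3, "dz": 0.35, "wx": 0, "wy": 0, "wz": 0, "grip": 1},
    {"dx": 0, "dy": 0.3, "dz": 0.35, "wx": 0, "wy": 0, "wz": 0, "grip": 1},
    {"dx": 0, "dy": 0.3, "dz": 0.3, "wx": 0, "wy": 0, "wz": 0, "grip": 1},
    {"dx": 0, "dy": 0.35, "dz": 0.25, "wx": 0, "wy": 0, "wz": 0, "grip": 1}
  ]
}}

```text
time: 44.52
position: [524.3, -150.5, 81.2]
tool_rot: [-0.009, -0.707, 0.002, 0.707]
contact_force: [-1.7, -2.7, 2.3]
opening: 0.004
```

>>> {"op": "carry_out", "data": {
  "commands": [
    {"dx": 0, "dy": 0.35, "dz": 0.2, "wx": 0, "wy": 0, "wz": 0, "grip": 1},
    {"dx": 0, "dy": 0.4, "dz": 0.15, "wx": 0, "wy": 0, "wz": 0, "grip": 1},
    {"dx": 0, "dy": 0.4, "dz": 0.1, "wx": 0, "wy": 0, "wz": 0, "grip": 1},
    {"dx": 0, "dy": 0.4, "dz": 0, "wx": 0, "wy": 0, "wz": 0, "grip": 1},
    {"dx": 0, "dy": 0, "dz": 0, "wx": 0, "wy": 0, "wz": 0, "grip": 1}
  ]
}}

```text
time: 44.93
position: [525.2, -104.4, 95.9]
tool_rot: [0.009, 0.708, -0.001, -0.706]
contact_force: [0.9, 0.1, 0.6]
opening: 0.005
```

>>> {"op": "carry_out", "data": {
  "commands": [
    {"dx": 0, "dy": -0.6, "dz": 0, "wx": 0, "wy": 0, "wz": 0, "grip": 1},
    {"dx": -0.3, "dy": -0.8, "dz": 0.6, "wx": 0, "wy": 0, "wz": 0, "grip": 1},
    {"dx": -0.6, "dy": -0.8, "dz": 0.9, "wx": 0, "wy": 0, "wz": 0, "grip": 1},
    {"dx": -0.8, "dy": -0.8, "dz": 0.9, "wx": 0, "wy": 0, "wz": 0, "grip": 1},
    {"dx": -0.8, "dy": -0.8, "dz": 0.9, "wx": 0, "wy": 0, "wz": 0, "grip": 1},
    {"dx": -0.5, "dy": -0.8, "dz": 0.9, "wx": 0, "wy": 0, "wz": 0, "grip": 1},
    {"dx": 0, "dy": -0.5, "dz": 0.5, "wx": 0, "wy": 0, "wz": 0, "grip": 1},
    {"dx": 0, "dy": 0, "dz": 0, "wx": 0, "wy": 0, "wz": 0, "grip": 1}
  ]
}}

```text
time: 45.6
position: [442.8, -229.0, 211.8]
tool_rot: [-0.009, -0.704, -0.005, 0.71]
contact_force: [1.0, -0.4, -0.6]
opening: 0.007
```

Run:
```python
from h import *
goal([522,-185,250],-90)
t=env.grab_frame("top");s=env.grab_frame("scene");w=env.grab_frame("wrist")
for n,i in(("t",t),("s",s),("w",w)): cv2.imwrite(f"pics/end_{n}.png",i)
cal_t=cal("top");c=cal("wrist")
# bar height: shut -> at (528..,-71,120); sample dark along y at z=120 near x=540
g=w.max(2)
for x,z in((530,120),(530,65)):
  print(z,[(y,int(g[tuple(proj("wrist",[[x,y,z]],c)[0].astype(int)[::-1])])) for y in range(-50,-190,-8) if 0<=proj("wrist",[[x,y,z]],c)[0][0]<512 and 0<=proj("wrist",[[x,y,z]],c)[0][1]<384])
a=cv2.resize(s[120:310,150:340],(400,400),interpolation=cv2.INTER_CUBIC)
b=cv2.resize(t[150:290,140:380],(400,233),interpolation=cv2.INTER_CUBIC)
d=cv2.resize(w,(400,167))
cv2.imwrite("pics/end.png",np.hstack([a,np.vstack([b,d])]))
```

```text
t 45.6 pos [ 442.8 -229.   211.8] jaw -88.8 | d/25 [3.17 1.76 1.53] wx,wy [ 0.08 -0.11] wz -0.25 q [-0.7  -0.12  1.93 -0.01  1.34  0.85] op 0.007 F [ 1.  -0.4 -0.6]
120 [(-50, 139), (-58, 137), (-66, 137), (-74, 101), (-82, 139), (-90, 141), (-98, 140), (-106, 106), (-114, 138), (-122, 142), (-130, 154), (-138, 109), (-146, 107), (-154, 107), (-162, 108), (-170, 109), (-178, 108), (-186, 108)]
65 [(-50, 119), (-58, 155), (-66, 156), (-74, 156), (-82, 114), (-90, 151), (-98, 143), (-106, 139), (-114, 107), (-122, 108), (-130, 110), (-138, 112), (-146, 105), (-154, 107), (-162, 108), (-170, 108), (-178, 110), (-186, 109)]
```

Run:
```python
from h import *
w=cv2.imread("pics/end_w.png").max(2);t=cv2.imread("pics/end_t.png");s=cv2.imread("pics/end_s.png");c=cal("wrist")
def prof(im,n,pts,cc=None):
    return [int(im[tuple(proj(n,[p],cc)[0].round().astype(int)[::-1])]) for p in pts]
for x in (515,545): print("wrist bar z120 x",x,prof(w,"wrist",[[x,y,120] for y in range(-54,-92,-3)],c))
s0=cv2.imread("pics/scene0.png").max(2);t0=cv2.imread("pics/top0.png").max(2)
ys=range(-50,-100,-4)
for x in (520,550):
  print("top now/start",prof(t.max(2),"top",[[x,y,120] for y in ys]),prof(t0,"top",[[x,y,120] for y in ys]))
  print("scene now/start",prof(s.max(2),"scene",[[x,y,120] for y in ys]),prof(s0,"scene",[[x,y,120] for y in ys]))
  print("scene open-pos now",prof(s.max(2),"scene",[[x,y,65] for y in range(-145,-180,-4)]))
print("tabs top z223",[(y,v) for y,v in zip(range(164,-60,-4),prof(t.max(2),"top",[[615,y,220] for y in range(164,-60,-4)]))])
print("tabs scene z205",[(y,v) for y,v in zip(range(164,-60,-4),prof(s.max(2),"scene",[[615,y,205] for y in range(164,-60,-4)]))])
# bystanders: colour centroids, start vs now
for n,lo,hi in(("green",(45,90,60),(80,255,255)),("yellow",(20,120,80),(35,255,255)),("red",(0,150,80),(8,255,255))):
  for nm in("scene","top"):
    r=[]
    for f in(f"pics/{nm}0.png",f"pics/end_{nm[0]}.png"):
        m=cv2.inRange(cv2.cvtColor(cv2.imread(f),cv2.COLOR_BGR2HSV),lo,hi);k,l,st,ce=cv2.connectedComponentsWithStats(m)
        r.append([(ce[i].round(1).tolist(),int(st[i,4])) for i in range(1,k) if st[i,4]>20])
    print(n,nm,r)
```

```text
wrist bar z120 x 515 [156, 153, 151, 150, 151, 95, 102, 77, 77, 152, 153, 154, 154]
wrist bar z120 x 545 [110, 107, 105, 112, 117, 92, 102, 89, 61, 114, 119, 121, 122]
top now/start [104, 152, 154, 147, 121, 73, 86, 94, 103, 104, 104, 102, 102] [98, 144, 146, 144, 137, 79, 81, 119, 146, 147, 148, 144, 144]
scene now/start [143, 143, 146, 144, 145, 126, 97, 93, 136, 144, 141, 103, 109] [141, 141, 144, 142, 143, 124, 96, 91, 133, 142, 141, 141, 148]
scene open-pos now [106, 107, 105, 106, 106, 104, 104, 106, 108]
top now/start [87, 112, 131, 129, 115, 95, 79, 84, 119, 123, 109, 95, 83] [83, 108, 125, 122, 110, 91, 75, 79, 111, 117, 120, 120, 117]
scene now/start [143, 143, 143, 144, 145, 126, 97, 93, 97, 145, 149, 149, 146] [140, 140, 140, 142, 143, 124, 96, 92, 94, 143, 147, 147, 144]
scene open-pos now [106, 107, 106, 107, 108, 107, 106, 108, 104]
tabs top z223 [(164, 181), (160, 185), (156, 107), (152, 105), (148, 51), (144, 39), (140, 44), (136, 45), (132, 46), (128, 38), (124, 59), (120, 120), (116, 170), (112, 165), (108, 117), (104, 44), (100, 43), (96, 45), (92, 46), (88, 45), 
[... 993 characters left out ...]
-56, 140)]
green scene [[([416.0, 179.7], 1294), ([208.6, 184.5], 70)], [([415.9, 179.7], 1296), ([208.6, 184.4], 70)]]
green top [[([133.0, 105.1], 1539), ([254.8, 258.0], 23)], [([133.1, 105.1], 1539), ([254.8, 258.0], 22), ([257.1, 263.4], 21)]]
yellow scene [[([248.8, 115.5], 244), ([194.5, 349.6], 1575)], [([249.1, 116.5], 272), ([123.1, 196.6], 41), ([194.5, 349.6], 1574)]]
yellow top [[([388.0, 169.2], 1011), ([439.0, 149.9], 33), ([165.7, 276.9], 221)], [([388.0, 169.2], 1011), ([438.9, 149.9], 35), ([165.7, 277.0], 225)]]
red scene [[([325.7, 289.7], 351)], [([325.7, 289.7], 350)]]
red top [[([285.4, 115.0], 209), ([446.7, 148.7], 55)], [([285.4, 115.0], 209), ([446.5, 148.3], 66)]]
```

The bar reads the same as at the start (shut), four tabs show in the bay (y ≈ 136, 94, 55, 4; ring at about −53), and the bystanders' coloured parts haven't moved.

```bash
python3 -c "
from h import *
print(env.finish_job())"
```

```text
the job is handed in; nothing more can be done
None
```

The job is handed in at about 46 s of robot time. All four silver modules hang on the rail inside the bay, and the flap is snapped shut again. I opened the flap first, hooked each module on from the robot's side and slid it in, then closed the flap.

**Modules:** The last camera frames show four tabs over the rail at world y of about 136, 94, 55 and 4 mm. The mark ring is near −53 mm, so every module is well past it. Neighbouring tabs are about 40 to 50 mm apart, and the robot touches nothing.

**Flap:** The bar's profile in the scene and top cameras matches the first frames, when the flap was shut, and nothing is left at its open position.

**Other things on the bench:** The yellow look-alike, meter, terminal block and screwdriver stayed within about a pixel of where they started. I did not measure the capacitor, spool and fan at the end, but the arm never worked near them at bench height.

**Along the way:**
- The last module had been knocked about 40 mm aside, so I found it again before gripping it.
- My first push to close the flap jammed on friction, with about 34 N at the wrist. I backed off and pushed along the bar's arc instead, which took about 4 N.
- I could not view the last composite picture because the 16-picture limit was used up, so the final checks are pixel readings only.

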